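Weigh a tub of dried roots on the hand scale

ROBOT

A 6-joint arm with a two-finger parallel gripper is mounted at the origin on the work surface. World frame = base frame: x ahead of the robot, y to its left, z up, the work surface at z = 0. Lengths are in m, angles in rad, forces in N, time in s.
With the tool pointing down it reaches from about 0.4 to 0.925 m from the base axis. Payload 3.4 kg.
Tool frame: the origin (TCP) lies at the very end of the fingers, on their centre line; the grasp point (between the pads) lies 19 mm behind it; z points along the fingers, y is the direction in which the jaws open and shut (so a half turn about z gives the same grasp; the last joint's range is limited). The gripper opens to 85 mm and grips with 20 to 120 N. Pads are 22 mm wide; open, the fingers measure 114 mm over their backs; the gripper's body (76 mm by 85 mm) begins 54 mm behind the grasp point. The pads swing forward as they close: fully open they stand 13 mm farther back than shut.
Start: joints at [1.056, 0.307, 1.506, -0, 1.328, -0.073], TCP at [0.246, 0.52, 0.202] pointing down, gripper open.
Joint ranges: [-3.12, 3.12], [-1.05, 2.28], [0.14, 2.33], [-1.42, 4.57], [0.1, 2.73], [-2.68, 2.68]. Speed limits (rad/s): [2.57, 2.57, 3.14, 3.14, 3.14, 3.14].

INTERFACE

Orientations are given as a rotation vector (axis times angle).
In Python, from bench import status, optics, r gives the robot as it stands.
- The arm moves only by the tool arm_command, never from a script. Its argument "steps" is a list of rows, each an object with "offset": the shift along the tool's x, y, z each as a share of 0.02 m, from -1 to 1, a list of three; "rotation": the turn, a rotation vector about the tool's x, y, z each as a share of 4 degrees, from -1 to 1, a list of three; "fingers": the opening, from 0 (shut) to 1 (fully open). In form: [{"offset": [x, y, z], "rotation": [wx, wy, wz], "fingers": fingers}, ...]. A call has 1 to 12 rows; each row shifts and turns the pose as measured when the row begins, along the tool's axes as they then stand; what a row does not reach is not made up. A row lasts 1/8 s, in which the tool goes at most 62.5 mm and 10.7 degrees, less where a joint would pass 70% of its speed; a pose out of reach is approached as far as the arm can. A call with a number of a shift or a turn outside -1 to 1 is refused whole. A call with a gripper value outside its range is refused whole. The fingers move at their own pace and stop on an object; the grip force is fixed at half the most. Time passes only in rows, so rows that do not move let the fingers close. It gives the time, the measured TCP pose, the force and the opening at its end, in the units of the state.
- status.state(): the state, without advancing time (a new reading comes with each control period).
- optics.snapshot(name): name is "side" or "top"; returns a dict with "pixels" (384x512x3 uint8, blue, green, red), "fx", "fy", "cx", "cy" (pixels), "dist" ([k1, k2, p1, p2, k3] as OpenCV has them; the pictures are not rectified), "world_from_camera" (4x4, takes a point from camera to world coordinates). Camera axes: x right, y up, looking along -z (the intrinsics and any distortion apply to the point x, -y, -z); pixel columns grow to the right and rows downward; lengths in m; the calibration is good to about 2 mm. A picture is of the moment at which its call begins. There is no depth.
- r.hand_in(): hands the job in, once; it reports no verdict.
Trained networks look in a picture, given as the dict that the camera call returned (one of the last four; its "shot" number tells which), for a name from the list of things; names that differ only in an ending like _2 or _b are one class to them, and where a whole thing is asked for, a point or a joint stands for the part that bears it (a point fixed in the world has none). Each returns a list of dicts, best first, with "confidence" (0 to 1); they miss things now and then, are a little off and sometimes report something else, mostly with a low value. They report only what shows in the picture. A call takes as long as a camera call. They do not tell look-alikes from the thing itself.
- optics.spot_in(picture, target): "centre" ([x, y, z] in m, in world coordinates, good to about 4 mm: the middle of the surface that is visible of it).
The state is a dict: "clock": time; "joints": joint angles; "dq": joint speeds; "joint_torque": joint torques, N m; "tool_pos": TCP position; "tool_rot": TCP orientation; "contact_force": force on the tool from outside, world axes, zero at the start; "wrist_torque": the same for the moment, N m; "gripper_width": finger opening in m.
Only numpy, scipy, OpenCV 4.12 (cv2) and the standard library are available. Lean on these libraries where they do the work, as an engineer would, in place of code of your own. Each camera call takes 0.05 s, during which the arm holds its last target.

TASK

Weigh the blue tub of dried roots: take the hand scale from its fork stand, catch the tub's wire handle with its hook, lift until the tub hangs well clear of the table (about 3 cm) and hold it still for two seconds so the reading settles. Then set it down gently in the middle of the round green mat, unhook it, and hang the scale back in its fork. Handle the tub only with the scale and leave the other goods where they are.

Things in the scene. Friction and masses are not known exactly. Their poses are not given: they have to be found in the camera images.
- scale_grip (a point): Centre of the hand scale's black upright grip, a flat block 16 mm thick (x) x 44 mm wide (y) x 46 mm tall; z up. Below it: aluminium shoulder plate 26 x 76 x 6 mm (x, y, z), its underside 30 mm down, resting on the fork's prongs; orange case 22 x 36 mm, its foot 92 mm down; then the steel hook on a sprung rod, in the x-z plane, mouth open towards -x.
- hook_seat (a point): Where the centre of an 8 mm bar rests in the V of the hook; same axes as the scale; 141 mm below scale_grip, plus the stretch. The hook is a strip 14 mm wide (y). From this point: lowest part 9 mm below; tip at x -18 to -14 mm, its top 10 mm above; shank at x +14 to +18 mm; upper arm's underside 35 mm above. A bar enters from -x over the tip, best with its centre 22 mm above this point.
- scale: the whole hand scale, 160 g; origin at the middle of the underside of its shoulder plate (30 mm below scale_grip), same axes.
- scale_hook (a joint): stretch of the scale's spring in m: 0 unloaded, up to 0.045; the hook moves down out of the case by this much, at 245 N/m (25 g per mm). A red pointer on the case face moves with it. The filled tub stretches it 12 to 26 mm.
- tub: round blue plastic tub filled with dried roots, loose, hidden mass 0.3 to 0.64 kg; 140 mm across the rim, 116 mm at the foot, rim 60 mm high, contents up to 75 mm high. Origin at the centre of its underside, z up; the wire handle stands in its y-z plane.
- tub_bar (a point): Middle of the tub's wire handle, on the wire's axis, 118 mm above the tub's underside. The handle is a rigid upright arch of 8 mm round steel wire; its top is straight and level for 76 mm along this point's y axis, then slopes down to the rim at both sides.
- mat: round green mat, fixed, 240 mm diameter, 4 mm thick; origin at the centre of its underside on the table.
- fork (a point): Steel fork stand, fixed. Point midway between the two prongs, level with their tops, 150 mm above the table. Prongs along x from -32 to +68 mm, 12 mm wide, 48 mm apart; a post joins them at x +72 mm, no higher than they are. In place, the scale's shoulder plate lies across the prongs (scale y along fork y), its hook down between them; it lifts straight out and lowers straight in.
- bottle_a: bystander, loose: dark bottle, blue cap, 60 dia x 170 mm; origin at the centre of its underside.
- bottle_b: bystander, loose: dark bottle, green cap, 60 dia x 170 mm; origin at the centre of its underside.
- bottle_c: bystander, loose: dark bottle, white cap, 60 dia x 170 mm; origin at the centre of its underside.
- jar_a: bystander, loose: jar with blue lid, 80 dia x 110 mm; origin at the centre of its underside.
- jar_b: bystander, loose: jar with white lid, 80 dia x 110 mm; origin at the centre of its underside.
- fruit: bystander, loose: large green knobbly fruit lying on its side, about 150 x 80 x 80 mm plus a stalk; origin at the centre of its underside.
- notebook: bystander, loose: small red notebook lying flat, 105 x 75 x 12 mm; origin at the centre of its underside.
Things that resemble listed ones, but are neither listed nor needed, are in the scene too. What is shaped like the tub but yellow is not meant.

How it is judged:
On the way, in this order (a step that is already met when the one before it is completed fails the run):
1. the tub hangs still on the scale's hook, clear of the table by more than 15 mm, for a second (height (world z) of tub above 0.015 m and value of joint scale_hook above 0.008 m and contact force between scale and tub above 1.5 N and linear speed of tub below 0.04 m/s and angle between tub's own z axis and vertical below 0.35 rad), for 1 s.
2. the tub stands on the mat, unhooked (horizontal distance between tub and mat below 0.05 m and height (world z) of tub below 0.008 m and angle between tub's own z axis and vertical below 0.08 rad and linear speed of tub below 0.03 m/s and contact force between scale and tub below 0.1 N), for 0.2 s.
At the end, for the whole second after the job is handed in: The tub stands upright and at rest on the mat, its centre within 50 mm of the mat's centre, free of the hook; the scale hangs upright and at rest in the fork, its shoulder plate on the prongs and its axis within 25 mm of the fork's middle (all of step 2 and horizontal distance between scale_grip and fork below 0.025 m and z of scale_grip in the frame of fork between 0.024 and 0.038 m and angle between scale's own z axis and vertical below 0.12 rad and linear speed of scale below 0.03 m/s); the robot touches nothing.
It fails at once if the fingers touch the tub (contact force between the fingers and tub above 1 N).
It fails at once if the tub is dropped or flung (faster than 0.6 m/s) (linear speed of tub above 0.6 m/s).
It fails at once if other goods are shifted by more than 40 mm (distance of any of bottle_a, bottle_b, bottle_c, jar_a, jar_b, fruit, notebook from where it was at the start of the episode above 0.04 m).
It also fails if it takes over 69 s, if anything falls off the work surface, if the arm or the gripper's body presses on something with over 40 N, if the wrist force passes 120 N, or if a joint passes its speed limit or range.

## Working session

There is one attempt and no reset: what is moved stays moved. The work goes in short steps, Python scripts to look and compute and a tool call to move; the robot and the scene stay as the last step left them, time stands still between calls to the robot, and variables do not carry over. Pictures are saved under pics/ and viewed, and the job is handed in when it is done.

Besides the shell and the picture viewer there is one more tool, called after ">>>" in YAML: its name, and indented under it one key for each argument. arm_command: Moves the arm, as the interface text tells. Shift numbers are shares of 0.02 m and turn numbers shares of 4 degrees, none past 1 either way. Its arguments: {"type":"object","properties":{"steps":{"type":"array","items":{"type":"object","properties":{"offset":{"type":"array","items":{"type":"number"}},"rotation":{"type":"array","items":{"type":"number"}},"fingers":{"type":"number"}}}}},"required":["steps"]}

```bash
mkdir -p pics; ls
cat > h.py <<'E'
import numpy as np,cv2
from bench import status,optics,r
def ray(p,u,v):
    K=np.array([[p['fx'],0,p['cx']],[0,p['fy'],p['cy']],[0,0,1.]])
    q=cv2.undistortPoints(np.array([[[u,v]]],float),K,np.array(p['dist'],float))[0,0]
    T=np.array(p['world_from_camera']);d=T[:3,:3]@np.array([q[0],-q[1],-1.]);return T[:3,3],d/np.linalg.norm(d)
def onz(p,u,v,z):
    o,d=ray(p,u,v);return o+d*(z-o[2])/d[2]
def proj(p,X):
    K=np.array([[p['fx'],0,p['cx']],[0,p['fy'],p['cy']],[0,0,1.]])
    T=np.array(p['world_from_camera']);c=T[:3,:3].T@(np.array(X,float)-T[:3,3])
    return cv2.projectPoints(np.array([[c[0],-c[1],-c[2]]]),np.zeros(3),np.zeros(3),K,np.array(p['dist'],float))[0][0,0]
def tri(p1,a,p2,b):
    o1,d1=ray(p1,*a);o2,d2=ray(p2,*b)
    s=np.linalg.lstsq(np.c_[d1,-d2],o2-o1,rcond=None)[0]
    x,y=o1+s[0]*d1,o2+s[1]*d2;return (x+y)/2,np.linalg.norm(x-y)
E
python3 - <<'E'
from h import *
for n in('side','top'):
    p=optics.snapshot(n);cv2.imwrite(f'pics/{n}0.png',cv2.resize(p['pixels'],(768,576)))
    np.save(n+'0.npy',p,allow_pickle=True)
    print(n,p['fx'],p['cx'],p['cy'],p['dist'],np.round(p['world_from_camera'],3).tolist())
    for t in['scale_grip','hook_seat','scale','tub','tub_bar','mat','fork']:
        try:
            for d in optics.spot_in(p,t)[:3]:print(t,np.round(d['centre'],3),round(d['confidence'],2),np.round(proj(p,d['centre'])))
        except Exception as e:print(t,e)
print(status.state())
E
```

```text
pics
side 498.69445004832056 266.3638689983314 194.64353359715403 [-0.17218921  0.          0.          0.          0.        ] [[-0.999, 0.042, -0.033, 0.439], [-0.051, -0.534, 0.844, 1.226], [0.017, 0.845, 0.535, 0.875], [0.0, 0.0, 0.0, 1.0]]
scale_grip [0.629 0.037 0.152] 0.69 [216. 183.]
hook_seat [0.638 0.028 0.045] 0.59 [215. 213.]
scale [0.626 0.035 0.156] 0.8 [217. 182.]
tub [0.246 0.38  0.05 ] 0.91 [361. 303.]
tub_bar [0.249 0.384 0.053] 0.76 [360. 303.]
tub_bar [0.452 0.332 0.058] 0.68 [274. 283.]
mat [ 0.471 -0.207 -0.   ] 0.6 [274. 187.]
mat [0.637 0.029 0.048] 0.28 [215. 212.]
fork [0.687 0.063 0.008] 0.97 [197. 229.]
fork [0.629 0.038 0.151] 0.59 [216. 184.]
top 469.7299503952018 252.6055815709115 188.52592955185915 [-0.0099501  0.         0.         0.         0.       ] [[0.015, 0.997, -0.078, 0.355], [-1.0, 0.016, 0.01, 0.053], [0.011, 0.078, 0.997, 1.738], [0.0, 0.0, 0.0, 1.0]]
scale_grip [0.621 0.023 0.154] 0.62 [258. 147.]
scale_grip [ 0.469 -0.223  0.007] 0.35 [323. 195.]
scale [0.623 0.019 0.157] 0.55 [259. 146.]
tub [0.449 0.316 0.051] 0.96 [175. 198.]
tub [0.2
[... 332 characters left out ...]
 170.]
{'clock': 0.8, 'joints': array([ 1.05548460e+00,  3.06732472e-01,  1.50638586e+00, -4.49286002e-05,
        1.32841132e+00, -7.35277081e-02]), 'dq': array([ 6.32234178e-05, -1.40503607e-03, -1.60151946e-03,  7.50521306e-04,
       -1.48669633e-04, -1.79768408e-03]), 'joint_torque': array([ 5.03292304e-04, -4.57397783e+01, -2.52323860e+01,  1.31815455e-04,
        5.15433130e-04, -1.35846811e-06]), 'tool_pos': array([0.24589884, 0.51977592, 0.20234897]), 'tool_rot': array([6.88293421e-01, 3.06520463e+00, 7.48147864e-05]), 'contact_force': array([-0.72436155,  0.77172062,  0.67739767]), 'wrist_torque': array([-0.00513193, -0.02819342, -0.02994348]), 'gripper_width': 0.08527944049954306}
```

View pics/side0.png

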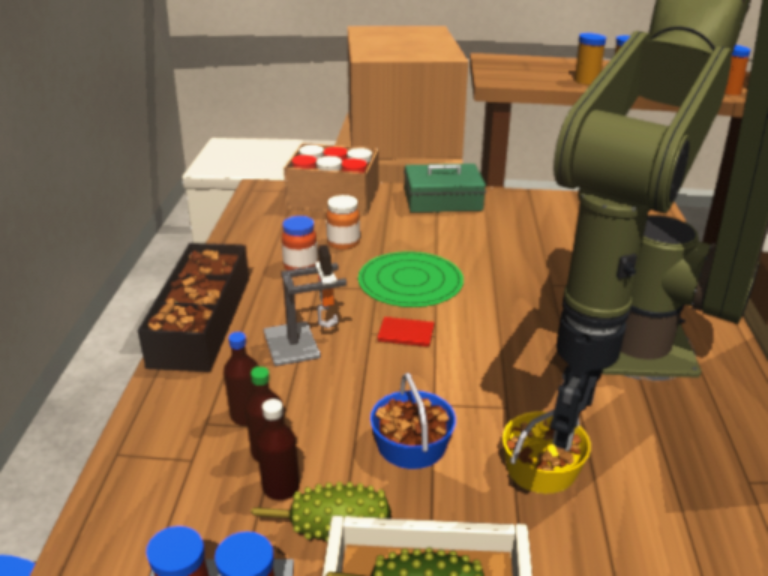

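View pics/top0.png

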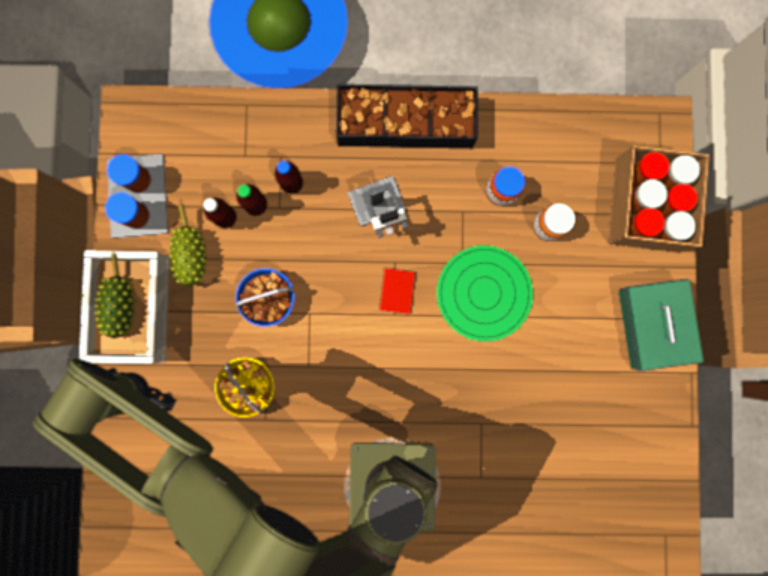

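In `side0` the blue tub is at about (412,425) and in `top0` at (265,297). The yellow look-alike is at (545,450) and (245,387). The scale in its fork is at (325,290) and (391,213), and the green mat is at (410,278) and (485,292). I choose the blue tub, and I'll check it and the scale in close crops.

Run:
```python
import numpy as np,cv2
s=np.load('side0.npy',allow_pickle=True).item()['pixels'];t=np.load('top0.npy',allow_pickle=True).item()['pixels']
def c(im,x,y,w,h,f):return cv2.resize(im[y:y+h,x:x+w],None,fx=f,fy=f,interpolation=cv2.INTER_CUBIC)
cv2.imwrite('pics/c1.png',np.hstack([c(s,170,155,70,90,6),c(t,225,110,60,90*1,6)[:540,:360]]))
cv2.imwrite('pics/c2.png',np.hstack([c(s,240,240,70,75,5.7),c(t,150,170,65,75,5.7)]))
```

```text
(no output)
```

View pics/c1.png

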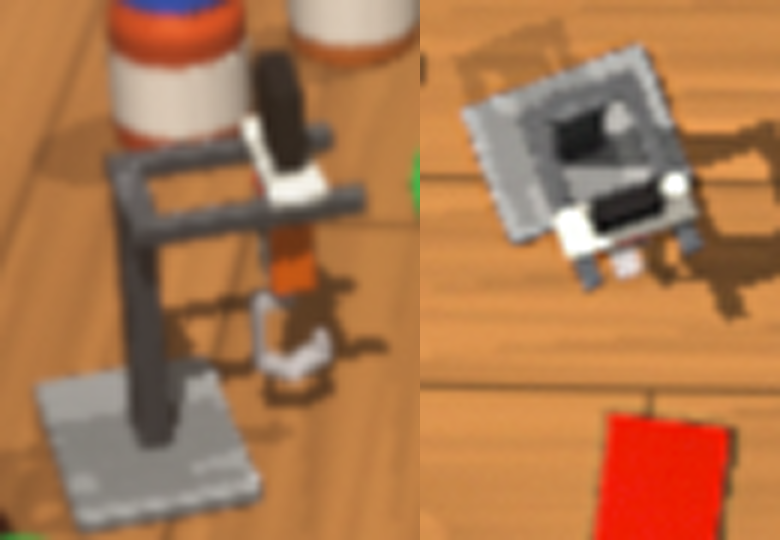

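View pics/c2.png

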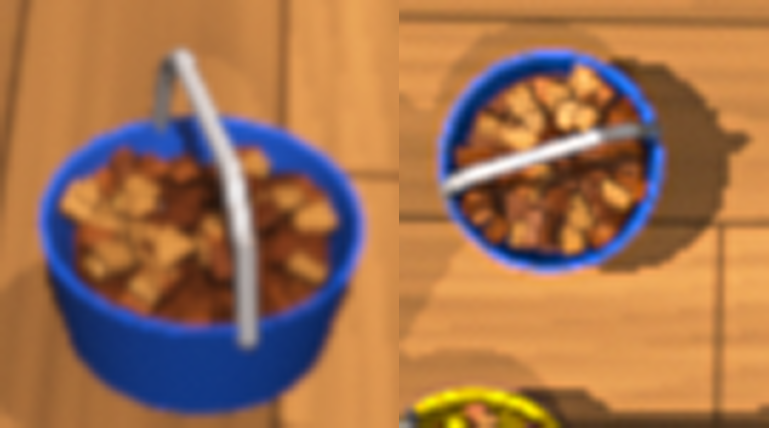

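Run:
```python
from h import *
t=np.load('top0.npy',allow_pickle=True).item();s=np.load('side0.npy',allow_pickle=True).item()
im=t['pixels'].astype(int);B,G,R=im[...,0],im[...,1],im[...,2]
def fit(m,box,z,name):
    x,y,w,h=box;mm=np.zeros(m.shape,np.uint8);mm[y:y+h,x:x+w]=m[y:y+h,x:x+w]
    c=max(cv2.findContours(mm,0,cv2.CHAIN_APPROX_NONE)[0],key=cv2.contourArea)
    P=np.array([onz(t,*q,z)[:2] for q in c[:,0]])
    A=np.c_[2*P,np.ones(len(P))];q=np.linalg.lstsq(A,(P**2).sum(1),rcond=None)[0]
    print(name,q[:2],'r',np.sqrt(q[2]+q[:2]@q[:2]))
fit((B>R+40)&(B>G+30),(150,170,65,75),.06,'tub')
fit((G>R+60)&(G>B+60),(280,150,90,90),.004,'mat')
# handle pixels
def full(a,b): return a/5.7+150,b/5.7+170
for a,b in[(450-399,187),(480-399,178),(600-399,140),(655-399,128)]:
    print('bar',full(a,b),onz(t,*full(a,b),.122))
def f1(a,b): return (a-420)/6+225-.5+.5, b/6+110
print('grip',[onz(t,*f1(a,b),.203).round(4) for a,b in[(595,222),(662,192),(627,207)]])
print('prong ends',[onz(t,*f1(a,b),.15).round(4) for a,b in[(590,287),(690,245)]])
print('plate corners',[onz(t,*f1(a,b),.156).round(4) for a,b in[(555,215),(570,257),(695,210),(680,175)]])
# side
def sd(a,b): return a/6+170,b/6+155
print('side prong ends',[onz(s,*sd(a,b),.15).round(4) for a,b in[(330,128),(362,190),(110,160),(145,228)]])
print('side grip top',[onz(s,*sd(a,b),.203).round(4) for a,b in[(257,57),(297,57),(277,55),(298,70)]])
print('hook tip/bot',tri(t,f1(627,262),s,sd(325,335)))
```

```text
tub [0.44662285 0.30882416] r 0.06611195014949524
mat [ 0.47000745 -0.22357601] r 0.11691969000801564
bar (158.94736842105263, 202.80701754385964) [0.42626588 0.35910388 0.122     ]
bar (164.21052631578948, 201.2280701754386) [0.43198471 0.34119713 0.122     ]
bar (185.26315789473685, 194.56140350877192) [0.45610821 0.26948777 0.122     ]
bar (194.91228070175438, 192.4561403508772) [0.46390604 0.23647393 0.122     ]
grip [array([0.612 , 0.0356, 0.203 ]), array([ 0.6293, -0.001 ,  0.203 ]), array([0.6206, 0.0181, 0.203 ])]
prong ends [array([0.5835, 0.0373, 0.15  ]), array([ 0.6086, -0.0192,  0.15  ])]
plate corners [array([0.6235, 0.0578, 0.156 ]), array([0.5996, 0.049 , 0.156 ]), array([ 0.6277, -0.0216,  0.156 ]), array([ 0.6476, -0.0128,  0.156 ])]
side prong ends [array([ 0.6083, -0.007 ,  0.15  ]), array([0.5866, 0.0486, 0.15  ]), array([0.7084, 0.0308, 0.15  ]), array([0.6814, 0.0892, 0.15  ])]
side grip top [array([0.6376, 0.0209, 0.203 ]), array([0.6191, 0.0195, 0.203 ]), array([0.6286, 0.0183, 0.203 ]), array([0.6171, 0.0317, 0.203 ])]
hook tip/bot (array([0.61277983, 0.01396137, 0.04412346]), np.float64(0.0032497129215499822))
```

```bash
cat > ov.py <<'E'
from h import *
def Rz(a):c,s=np.cos(a),np.sin(a);return np.array([[c,-s,0],[s,c,0],[0,0,1]])
def box(x0,x1,y0,y1,z0,z1):
    P=np.array([[x,y,z] for x in(x0,x1) for y in(y0,y1) for z in(z0,z1)])
    E=[(i,j) for i in range(8) for j in range(i) if bin(i^j).count('1')==1];return [(P[i],P[j]) for i,j in E]
def scale_lines(st=0,):
    L=box(-.008,.008,-.022,.022,-.023,.023)+box(-.013,.013,-.038,.038,-.03,-.024)
    s=-.141-st
    h=[(-.016,s+.01),(-.016,s+.0),(0,s-.007),(.016,s+0.0),(.016,s+.037),(0,s+.037)]
    L+=[(np.array([a[0],y,a[1]]),np.array([b[0],y,b[1]])) for a,b in zip(h,h[1:]) for y in(-.007,.007)]
    return L
def fork_lines():
    L=[]
    for y in(-.030,.030):L+=box(-.032,.068,y-.006,y+.006,-.012,0)
    return L
def tub_lines():
    L=[]
    for r,z in((.07,.06),(.058,0)):
        a=np.linspace(0,2*np.pi,40);P=np.c_[r*np.cos(a),r*np.sin(a),0*a+z];L+=list(zip(P,P[1:]))
    h=np.array([[0,-.07,.06],[0,-.038,.118],[0,.038,.118],[0,.07,.06]]);L+=list(zip(h,h[1:]));return L
def draw(p,items,box_,f,T=0):
    x,y,w,h=box_;im=cv2.resize(p['pixels'][y:y+h,x:x+w],None,fx=f,fy=f,interpolation=cv2.INTER_CUBIC)
    for L,o,yaw,col in items:
        for a,b in L:
            q=[proj(p,np.array(o)+Rz(yaw)@k) for k in(a,b)]
            q=[tuple(int(round(v)) for v in ((k[0]+.5-x)*f,(k[1]+.5-y)*f)) for k in q]
            cv2.line(im,q[0],q[1],col,1)
    return im
E
python3 - <<'E'
from ov import *
t=np.load('top0.npy',allow_pickle=True).item();s=np.load('side0.npy',allow_pickle=True).item()
d=np.pi/180
it=[(scale_lines(),(.624,.02,.18),22.5*d,(255,0,255)),(fork_lines(),(.626,.022,.15),22.5*d,(255,255,0))]
cv2.imwrite('pics/o1.png',np.hstack([draw(s,it,(175,155,65,90),6),draw(t,it,(225,110,60,90),6)]))
it=[(tub_lines(),(.4466,.3088,0),17.5*d,(0,255,0))]
cv2.imwrite('pics/o2.png',np.hstack([draw(s,it,(240,240,70,75),5),draw(t,it,(150,170,65,75),5)]))
from scipy.spatial.transform import Rotation as R
print(R.from_rotvec(status.state()['tool_rot']).as_matrix().round(3))
E
```

```text
[[-0.904  0.428  0.   ]
 [ 0.428  0.904  0.   ]
 [-0.     0.    -1.   ]]
```

View pics/o1.png

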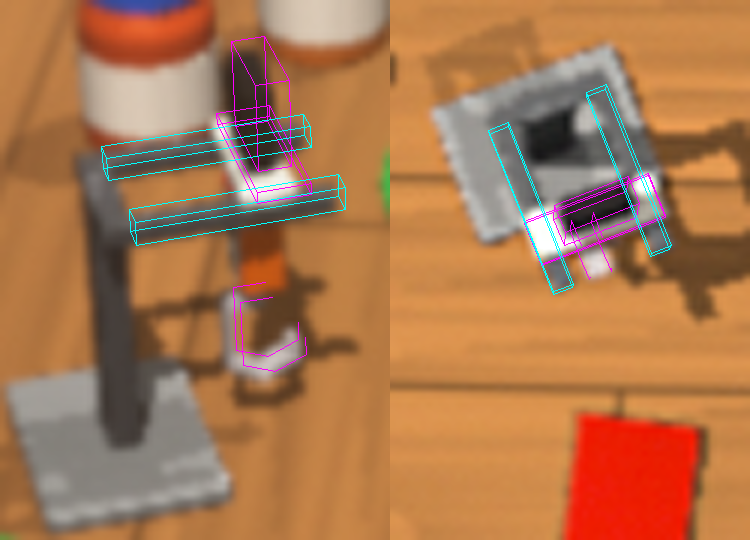

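View pics/o2.png

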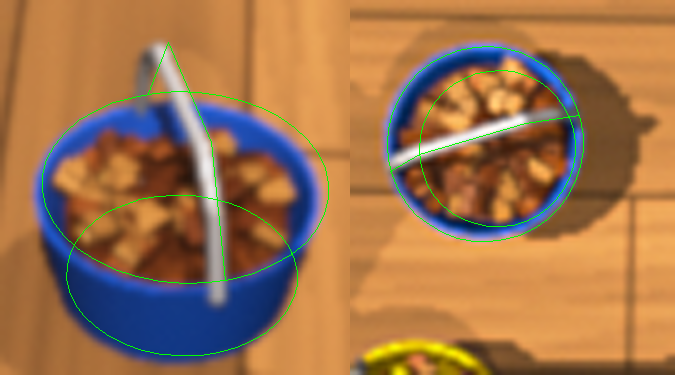

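The blue tub is confirmed: it has the wire handle, and the yellow one is the look-alike. The scale sits in the fork with yaw about 22°. The side overlays are off by a common 2 px or so, which I'll calibrate against the known gripper pose. First I'll lift and turn the tool.

>>> arm_command:
  steps:
    - {"offset":[0,0,-0.5],"rotation":[0,0,0.88],"fingers":1}
    - {"offset":[0,0,-0.5],"rotation":[0,0,0.88],"fingers":1}
    - {"offset":[0,0,-0.5],"rotation":[0,0,0.88],"fingers":1}
    - {"offset":[0,0,-0.5],"rotation":[0,0,0.88],"fingers":1}
    - {"offset":[0,0,-0.5],"rotation":[0,0,0.88],"fingers":1}
    - {"offset":[0,0,-0.5],"rotation":[0,0,0.88],"fingers":1}
    - {"offset":[0,0,-0.5],"rotation":[0,0,0.88],"fingers":1}
    - {"offset":[0,0,-0.5],"rotation":[0,0,0.88],"fingers":1}
    - {"offset":[0,0,-0.5],"rotation":[0,0,0.88],"fingers":1}
    - {"offset":[0,0,-0.5],"rotation":[0,0,0.88],"fingers":1}
    - {"offset":[0,0,-0.5],"rotation":[0,0,0.88],"fingers":1}
    - {"offset":[0,0,-0.5],"rotation":[0,0,0.88],"fingers":1}

```text
clock: 2.3
tool_pos: [0.2453, 0.5187, 0.325]
tool_rot: [1.778, 2.589, -0.004]
contact_force: [-0.7, 0.8, 0.7]
gripper_width: 0.085
```

```bash
cat > go.py <<'E'
from h import *
from scipy.spatial.transform import Rotation as R
def go(target,yaw=None):
    s=status.state();M=R.from_rotvec(s['tool_rot']).as_matrix()
    y=np.degrees(np.arctan2(M[1,1],M[0,1]))
    d=M.T@(np.array(target)-s['tool_pos'])/.02
    print('t',round(s['clock'],2),'pos',s['tool_pos'].round(4),'yaw',y.round(2),'tilt',np.degrees(np.arccos(-M[2,2])).round(2),'w',round(s['gripper_width'],4),'F',np.round(s['contact_force'],1))
    print('offset units total',d.round(2), 'rotz units',None if yaw is None else round((y-yaw)/4,2), 'joints',s['joints'].round(2))
E
python3 -c "
from go import *
go((.623,.021,.30),22)"
```

```text
t 2.3 pos [0.2453 0.5187 0.325 ] yaw 21.04 tilt 0.16 w 0.085 F [-0.7  0.8  0.7]
offset units total [-30.01   8.69   1.29] rotz units -0.24 joints [1.06 0.24 1.3  0.   1.61 0.69]
```

>>> arm_command:
  steps:
    - {"offset":[-1,0.29,0.04],"rotation":[0,0,0],"fingers":1}
    - {"offset":[-1,0.29,0.04],"rotation":[0,0,0],"fingers":1}
    - {"offset":[-1,0.29,0.04],"rotation":[0,0,0],"fingers":1}
    - {"offset":[-1,0.29,0.04],"rotation":[0,0,0],"fingers":1}
    - {"offset":[-1,0.29,0.04],"rotation":[0,0,0],"fingers":1}
    - {"offset":[-1,0.29,0.04],"rotation":[0,0,0],"fingers":1}
    - {"offset":[-1,0.29,0.04],"rotation":[0,0,0],"fingers":1}
    - {"offset":[-1,0.29,0.04],"rotation":[0,0,0],"fingers":1}
    - {"offset":[-1,0.29,0.04],"rotation":[0,0,0],"fingers":1}
    - {"offset":[-1,0.29,0.04],"rotation":[0,0,0],"fingers":1}
    - {"offset":[-1,0.29,0.04],"rotation":[0,0,0],"fingers":1}
    - {"offset":[-1,0.29,0.04],"rotation":[0,0,0],"fingers":1}

```text
clock: 3.8
tool_pos: [0.4044, 0.2961, 0.3104]
tool_rot: [1.776, 2.588, -0.022]
contact_force: [0.3, 0.5, -0.6]
gripper_width: 0.0854
```

>>> arm_command:
  steps:
    - {"offset":[-1,0.29,0.04],"rotation":[0,0,0],"fingers":1}
    - {"offset":[-1,0.29,0.04],"rotation":[0,0,0],"fingers":1}
    - {"offset":[-1,0.29,0.04],"rotation":[0,0,0],"fingers":1}
    - {"offset":[-1,0.29,0.04],"rotation":[0,0,0],"fingers":1}
    - {"offset":[-1,0.29,0.04],"rotation":[0,0,0],"fingers":1}
    - {"offset":[-1,0.29,0.04],"rotation":[0,0,0],"fingers":1}
    - {"offset":[-1,0.29,0.04],"rotation":[0,0,0],"fingers":1}
    - {"offset":[-1,0.29,0.04],"rotation":[0,0,0],"fingers":1}
    - {"offset":[-1,0.29,0.04],"rotation":[0,0,0],"fingers":1}
    - {"offset":[-1,0.29,0.04],"rotation":[0,0,0],"fingers":1}
    - {"offset":[-1,0.29,0.04],"rotation":[0,0,0],"fingers":1}
    - {"offset":[-1,0.29,0.04],"rotation":[0,0,0],"fingers":1}

```text
clock: 5.3
tool_pos: [0.5539, 0.0691, 0.2958]
tool_rot: [-1.784, -2.582, 0.042]
contact_force: [1.2, 0.6, -0.6]
gripper_width: 0.0852
```

Run:
```python
from go import *
go((.623,.021,.30),22)
for n in('side','top'):
    p=optics.snapshot(n);cv2.imwrite(f'pics/{n}1.png',cv2.resize(p['pixels'],(768,576)));np.save(n+'1.npy',p,allow_pickle=True)
    print(proj(p,status.state()['tool_pos'])*1.5)
```

```text
t 5.3 pos [0.5539 0.0691 0.2958] yaw 20.72 tilt 1.55 w 0.0852 F [ 1.2  0.6 -0.6]
offset units total [-3.48  2.38 -0.22] rotz units -0.32 joints [ 0.06  0.24  1.37 -0.02  1.55 -0.3 ]
[360.36148339 214.53161845]
[365.59202764 240.20382056]
```

View pics/side1.png

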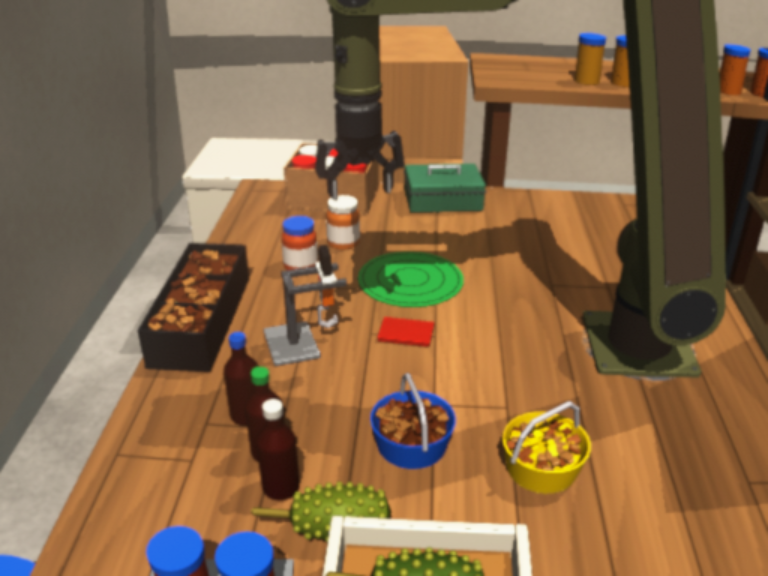

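```bash
cat > go.py <<'E'
from h import *
from scipy.spatial.transform import Rotation as R
def go(target,yaw=None):
    s=status.state();M=R.from_rotvec(s['tool_rot']).as_matrix()
    y=np.degrees(np.arctan2(M[1,1],M[0,1]))
    a=np.radians(y if yaw is None else yaw)
    D=np.array([[-np.sin(a),np.cos(a),0],[np.cos(a),np.sin(a),0],[0,0,-1]]).T
    D=np.array([[-np.sin(a),np.cos(a),0],[np.cos(a),np.sin(a),0],[0,0,-1.]]) # columns x,y,z
    rv=np.degrees(R.from_matrix(M.T@D).as_rotvec())/4
    d=M.T@(np.array(target)-s['tool_pos'])/.02
    print('t',round(s['clock'],2),'pos',s['tool_pos'].round(4),'yaw',y.round(2),'tilt',np.degrees(np.arccos(-M[2,2])).round(2),'w',round(s['gripper_width'],4),'F',np.round(s['contact_force'],1))
    print('offset units total',d.round(2), 'rot units',rv.round(2), 'j',s['joints'].round(2))
E
python3 -c "
from go import *
go((.623,.021,.30),22)"
```

```text
t 5.4 pos [0.5548 0.0684 0.2956] yaw 20.59 tilt 1.57 w 0.0852 F [-0.1  0.4 -0.6]
offset units total [-3.42  2.35 -0.23] rot units [-0.34  0.2  -0.35] j [ 0.06  0.24  1.37 -0.02  1.55 -0.3 ]
```

>>> arm_command:
  steps:
    - {"offset":[-0.68,0.47,-0.05],"rotation":[-0.08,0.05,-0.09],"fingers":0}
    - {"offset":[-0.68,0.47,-0.05],"rotation":[-0.08,0.05,-0.09],"fingers":0}
    - {"offset":[-0.68,0.47,-0.05],"rotation":[-0.08,0.05,-0.09],"fingers":0}
    - {"offset":[-0.68,0.47,-0.05],"rotation":[-0.08,0.05,-0.09],"fingers":0}
    - {"offset":[-0.68,0.47,-0.05],"rotation":[0,0,0],"fingers":0}
    - {"offset":[0,0,0],"rotation":[0,0,0],"fingers":0}
    - {"offset":[0,0,0],"rotation":[0,0,0],"fingers":0}

```text
clock: 6.28
tool_pos: [0.6287, 0.0198, 0.3004]
tool_rot: [-1.751, -2.606, -0.002]
contact_force: [0.8, -0.1, -0.5]
gripper_width: 0.0001
```

Run:
```python
from go import *
go((.623,.021,.30),22)
o=[]
for n in('side','top'):
    p=optics.snapshot(n);np.save(n+'2.npy',p,allow_pickle=True)
    q=proj(p,status.state()['tool_pos']);print(q)
    x,y=[int(v) for v in q];x-=35;y-=40
    im=cv2.resize(p['pixels'][y:y+80,x:x+65],None,fx=6,fy=6,interpolation=cv2.INTER_CUBIC)
    c=(q+.5-[x,y])*6;cv2.drawMarker(im,(int(c[0]),int(c[1])),(255,0,255),0,20,1);o.append(im)
cv2.imwrite('pics/g2.png',np.hstack(o))
```

```text
t 6.28 pos [0.6287 0.0198 0.3004] yaw 22.22 tilt 0.13 w 0.0001 F [ 0.8 -0.1 -0.5]
offset units total [ 0.16 -0.24  0.02] rot units [ 0.   -0.03  0.05] j [-0.04  0.33  1.23  0.    1.59 -0.42]
[214.85481803 132.646929  ]
[259.7506884  136.59744306]
```

View pics/g2.png

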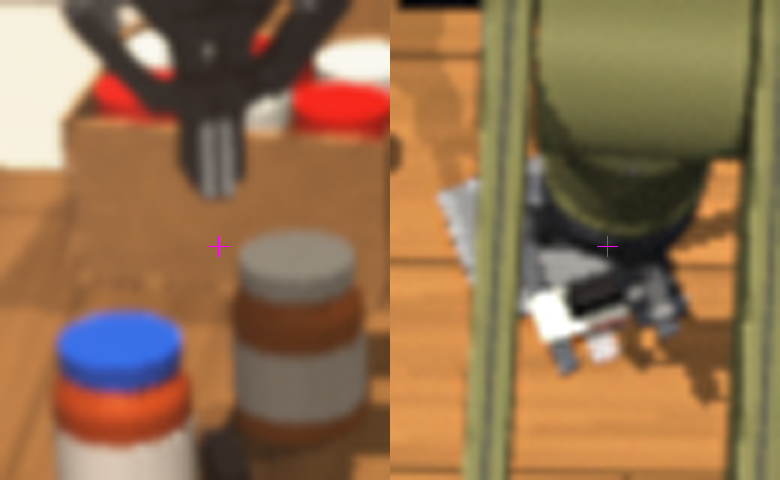

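Run:
```python
from go import *
s=np.load('side0.npy',allow_pickle=True).item();t=np.load('top0.npy',allow_pickle=True).item()
def fit(p,m,box,z,name):
    x,y,w,h=box;mm=np.zeros(m.shape,np.uint8);mm[y:y+h,x:x+w]=m[y:y+h,x:x+w]
    c=max(cv2.findContours(mm,0,cv2.CHAIN_APPROX_NONE)[0],key=cv2.contourArea)
    P=np.array([onz(p,*q,z)[:2] for q in c[:,0]])
    A=np.c_[2*P,np.ones(len(P))];q=np.linalg.lstsq(A,(P**2).sum(1),rcond=None)[0]
    print(name,q[:2],'r',np.sqrt(q[2]+q[:2]@q[:2]))
def ch(p): i=p['pixels'].astype(int);return i[...,0],i[...,1],i[...,2]
B,G,R_=ch(s)
fit(s,(G>R_+60)&(G>B+60),(220,160,100,50),.004,'mat side')
# jar lids etc: bottle caps z=.17
def blob(p,m,box):
    x,y,w,h=box;mm=m[y:y+h,x:x+w];v,u=np.nonzero(mm);return u.mean()+x,v.mean()+y
b1=blob(s,(R_>150)&(G<60)&(B<60),(240,205,60,35));print('notebook side',onz(s,*b1,.012))
B,G,R_=ch(t)
b1=blob(t,(R_>150)&(G<60)&(B<60),(240,170,50,50));print('notebook top',onz(t,*b1,.012))
print('base',proj(s,(0,0,0))*1.5,proj(t,(0,0,0))*1.5)
print(np.array(s['world_from_camera'])[:3,3],np.load('side2.npy',allow_pickle=True).item()['world_from_camera'][:3,3] if 1 else 0)
```

```text
mat side [ 0.47330178 -0.21302932] r 0.11528379163254339
notebook side [0.47420433 0.01049365 0.012     ]
notebook top [ 0.47099904 -0.00840539  0.012     ]
base [638.79639119 342.73150057] [390.97907918 484.68498884]
[0.43910163 1.22629545 0.87478655] [0.43910163 1.22629545 0.87478655]
```

Run:
```python
from h import *
o=[]
for n,k,X in(('side',0,(.246,.52,.2023)),('side',1,(.5539,.0691,.2958)),('top',0,(.246,.52,.2023)),('top',1,(.5539,.0691,.2958))):
    p=np.load(f'{n}{k}.npy',allow_pickle=True).item();q=proj(p,X);print(q)
    x,y=[int(v) for v in q];x-=32;y-=45
    x=max(x,0)
    im=cv2.resize(p['pixels'][y:y+90,x:x+65],None,fx=3,fy=3,interpolation=cv2.INTER_CUBIC)
    c=(q+.5-[x,y])*3;cv2.drawMarker(im,(int(c[0]),int(c[1])),(255,0,255),0,20,1);o.append(im)
cv2.imwrite('pics/g3.png',np.hstack(o))
```

```text
[378.40473233 297.57882755]
[240.86663128 143.3397719 ]
[102.84770413 256.48908878]
[243.49445086 160.4227607 ]
```

View pics/g3.png

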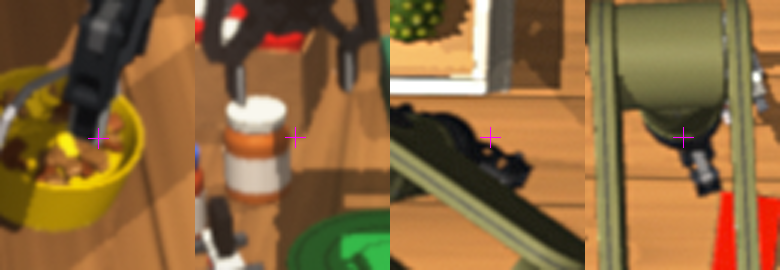

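>>> arm_command:
  steps:
    - {"offset":[0.1,-0.1,0],"rotation":[0,0,0],"fingers":1}
    - {"offset":[0.1,-0.1,0],"rotation":[0,0,0],"fingers":1}
    - {"offset":[0,0,0.2],"rotation":[0,0,0],"fingers":1}
    - {"offset":[0,0,0.8],"rotation":[0,0,0],"fingers":1}
    - {"offset":[0,0,0.8],"rotation":[0,0,0],"fingers":1}
    - {"offset":[0,0,0.8],"rotation":[0,0,0],"fingers":1}
    - {"offset":[0,0,0.8],"rotation":[0,0,0],"fingers":1}
    - {"offset":[0,0,0.8],"rotation":[0,0,0],"fingers":1}
    - {"offset":[0,0,0.8],"rotation":[0,0,0],"fingers":1}
    - {"offset":[0,0,0.8],"rotation":[0,0,0],"fingers":1}
    - {"offset":[0,0,0.5],"rotation":[0,0,0],"fingers":1}

```text
clock: 7.75
tool_pos: [0.6183, 0.0236, 0.1621]
tool_rot: [-1.745, -2.602, 0.004]
contact_force: [-0.5, -0.0, 0.3]
gripper_width: 0.0857
```

Run:
```python
from go import *
go((.623,.022,.165),22)
o=[]
for n in('side','top'):
    p=optics.snapshot(n);np.save(n+'3.npy',p,allow_pickle=True)
    q=proj(p,status.state()['tool_pos']);print(q)
    x,y=[int(v) for v in q];x-=35;y-=50
    im=cv2.resize(p['pixels'][y:y+90,x:x+65],None,fx=6,fy=6,interpolation=cv2.INTER_CUBIC)
    c=(q+.5-[x,y])*6;cv2.drawMarker(im,(int(c[0]),int(c[1])),(255,0,255),0,20,1);o.append(im)
cv2.imwrite('pics/g4.png',np.hstack(o))
```

```text
t 7.75 pos [0.6183 0.0236 0.1621] yaw 22.31 tilt 0.48 w 0.0857 F [-0.5 -0.   0.3]
offset units total [-0.16  0.19 -0.14] rot units [-0.09 -0.08  0.08] j [-0.03  0.4   1.46  0.    1.29 -0.42]
[220.37637622 178.30982671]
[257.57326961 147.35640552]
```

View pics/g4.png

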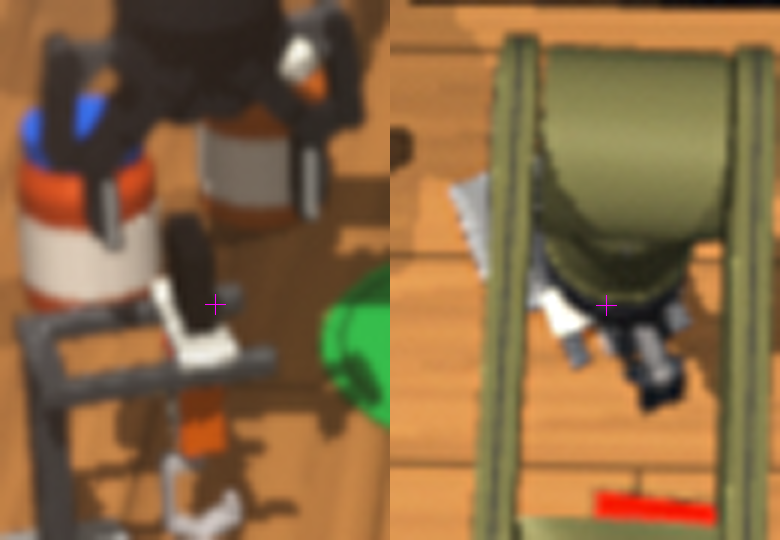

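>>> arm_command:
  steps:
    - {"offset":[-0.05,0.1,0.25],"rotation":[-0.05,-0.04,0.03],"fingers":1}
    - {"offset":[-0.05,0.1,0.25],"rotation":[-0.04,-0.04,0.03],"fingers":1}
    - {"offset":[-0.05,0.1,0.1],"rotation":[0,0,0],"fingers":0.6}
    - {"offset":[0,0,0],"rotation":[0,0,0],"fingers":0.6}

```text
clock: 8.35
tool_pos: [0.6266, 0.023, 0.1509]
tool_rot: [1.754, 2.603, 0.002]
contact_force: [0.1, -0.0, 0.6]
gripper_width: 0.052
```

```bash
cat > look.py <<'E'
from go import *
def look(k,X=None,f=6,top=True):
    o=[]
    for n in('side','top') if top else ('side',):
        p=optics.snapshot(n);np.save(f'{n}{k}.npy',p,allow_pickle=True)
        q=proj(p,status.state()['tool_pos'] if X is None else X);print(n,q.round(1))
        x,y=[int(v) for v in q];x=max(x-35,0);y=max(y-50,0);w,h=int(390/f),int(540/f)
        im=cv2.resize(p['pixels'][y:y+h,x:x+w],None,fx=f,fy=f,interpolation=cv2.INTER_CUBIC)
        c=(q+.5-[x,y])*f;cv2.drawMarker(im,(int(c[0]),int(c[1])),(255,0,255),0,20,1);o.append(im);print('crop origin',x,y)
    cv2.imwrite(f'pics/g{k}.png',np.hstack(o))
E
python3 -c "
from look import *
go((.623,.022,.165),22)
look(5)"
```

```text
t 8.35 pos [0.6266 0.023  0.1509] yaw 22.05 tilt 0.18 w 0.052 F [ 0.1 -0.   0.6]
offset units total [ 0.02 -0.18 -0.7 ] rot units [0.04 0.02 0.01] j [-0.03  0.42  1.47 -0.    1.25 -0.41]
side [217.3 181.1]
crop origin 182 131
top [257.7 145.4]
crop origin 222 95
```

View pics/g5.png

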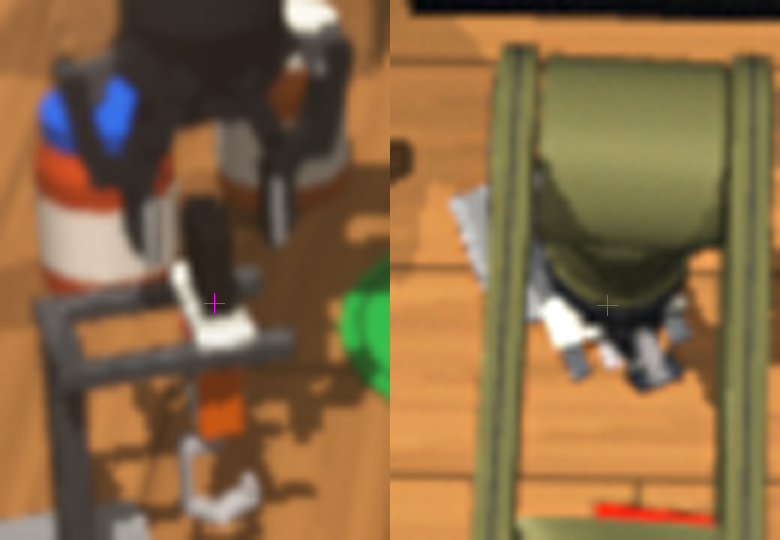

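Run:
```python
from ov import *
from scipy.spatial.transform import Rotation as R
X=np.array([.6266,.023,.1509]);yaw=np.radians(22.05)
def fl(z): # scale-like frame: x along jaw
    L=[]
    for s in(-1,1):
        a,b=sorted((s*.026,s*.034));L+=box(a,b,-.011,.011,z,z+.03)
    return L
s=np.load('side5.npy',allow_pickle=True).item();t=np.load('top5.npy',allow_pickle=True).item()
it=[(fl(.005),X,yaw,(0,255,0)),(fl(.03),X,yaw,(0,255,255)),(scale_lines(),(.624,.02,.18),22.5*np.pi/180,(255,0,255))]
cv2.imwrite('pics/o5.png',np.hstack([draw(s,it,(182,131,65,90),6),draw(t,it,(222,95,65,90),6)]))
```

View pics/o5.png

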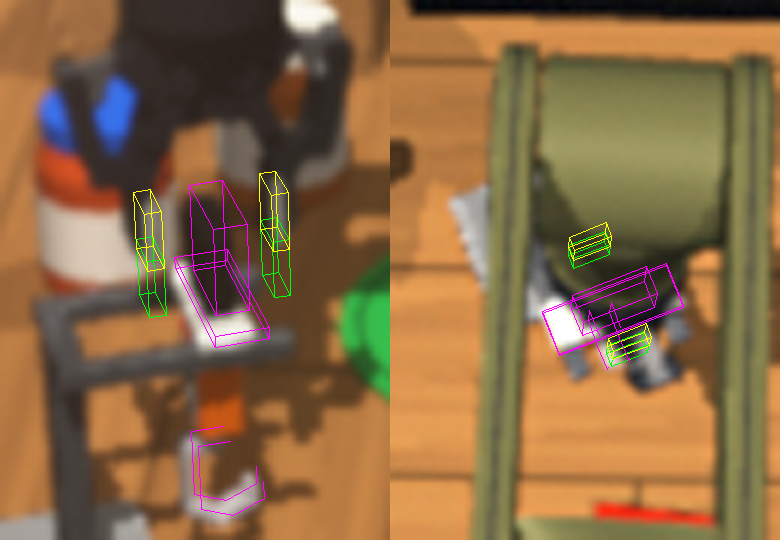

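The crops show the fingers straddling the black grip. The tips are at about (155,262) and (278,245), and the grip top is at (207,208). Relative to the scale, the fingers sit about 5 mm towards -y, so I'll correct that and close.

>>> arm_command:
  steps:
    - {"offset":[0.12,-0.08,-0.12],"rotation":[0,0,0],"fingers":0.6}
    - {"offset":[0.12,-0.08,-0.12],"rotation":[0,0,0],"fingers":0.6}
    - {"offset":[0,0,0],"rotation":[0,0,0],"fingers":0.4}
    - {"offset":[0,0,0],"rotation":[0,0,0],"fingers":0.2}
    - {"offset":[0,0,0],"rotation":[0,0,0],"fingers":0}
    - {"offset":[0,0,0],"rotation":[0,0,0],"fingers":0}
    - {"offset":[0,0,0],"rotation":[0,0,0],"fingers":0}

```text
clock: 9.32
tool_pos: [0.6219, 0.0267, 0.1572]
tool_rot: [1.753, 2.602, 0.004]
contact_force: [-0.3, -0.2, 0.1]
gripper_width: 0.0143
```

```bash
python3 -c "
from look import *
go((.623,.022,.165),22)
look(6)"
```

```text
t 9.32 pos [0.6219 0.0267 0.1572] yaw 22.05 tilt 0.29 w 0.0143 F [-0.3 -0.2  0.1]
offset units total [-0.24 -0.03 -0.39] rot units [0.07 0.03 0.01] j [-0.02  0.4   1.47 -0.    1.26 -0.41]
side [218.7 180. ]
crop origin 183 129
top [256.6 146.4]
crop origin 221 96
```

View pics/g6.png

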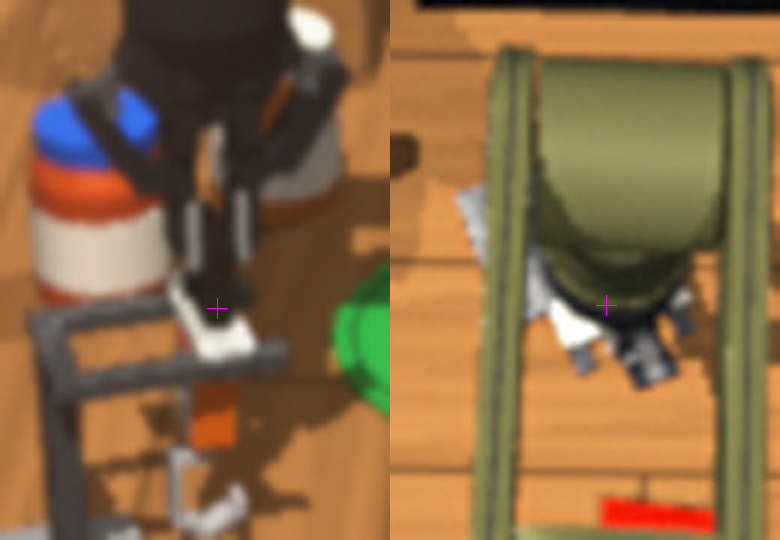

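The opening stopped at 14 mm with the pads on the grip. I'll lift straight out.

>>> arm_command:
  steps:
    - {"offset":[0,0,-0.2],"rotation":[0,0,0],"fingers":0}
    - {"offset":[0,0,-0.5],"rotation":[0,0,0],"fingers":0}
    - {"offset":[0,0,-0.8],"rotation":[0,0,0],"fingers":0}
    - {"offset":[0,0,-0.8],"rotation":[0,0,0],"fingers":0}
    - {"offset":[0,0,-0.8],"rotation":[0,0,0],"fingers":0}
    - {"offset":[0,0,-0.8],"rotation":[0,0,0],"fingers":0}
    - {"offset":[0,0,-0.8],"rotation":[0,0,0],"fingers":0}
    - {"offset":[0,0,-0.8],"rotation":[0,0,0],"fingers":0}
    - {"offset":[0,0,-0.8],"rotation":[0,0,0],"fingers":0}
    - {"offset":[0,0,-0.5],"rotation":[0,0,0],"fingers":0}
    - {"offset":[0,0,-0.2],"rotation":[0,0,0],"fingers":0}
    - {"offset":[0,0,0],"rotation":[0,0,0],"fingers":0}

```text
clock: 10.92
tool_pos: [0.6211, 0.0266, 0.3094]
tool_rot: [1.752, 2.599, 0.006]
contact_force: [-1.2, 1.1, -1.2]
gripper_width: 0.0146
```

```bash
python3 -c "
from look import *
go((.623,.022,.31),22)
look(7,(.622,.027,.25),4)"
```

```text
t 10.93 pos [0.6211 0.0266 0.3094] yaw 22.05 tilt 0.48 w 0.0146 F [-1.2  1.1 -1.2]
offset units total [-0.25  0.   -0.03] rot units [0.11 0.05 0.01] j [-0.02  0.31  1.23 -0.    1.59 -0.41]
side [217.6 150.7]
crop origin 182 100
top [257.1 141.5]
crop origin 222 91
```

View pics/g7.png

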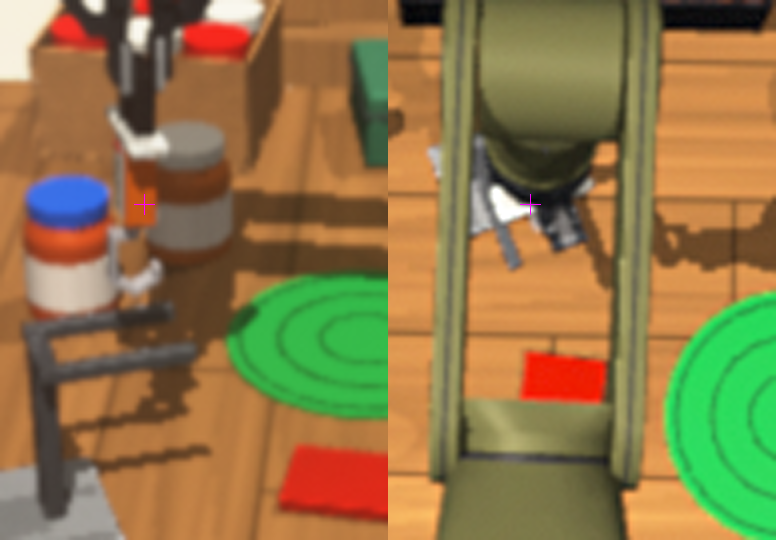

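```bash
python3 -c "
from look import *
go((.494,.330,.315),17)"
```

```text
t 11.03 pos [0.6208 0.0267 0.3087] yaw 22.05 tilt 0.41 w 0.0146 F [-0.3  0.3 -1.3]
offset units total [16.44 -0.18 -0.37] rot units [0.09 0.04 1.26] j [-0.02  0.31  1.23 -0.    1.59 -0.41]
```

>>> arm_command:
  steps:
    - {"offset":[0.3,0,-0.05],"rotation":[0.05,0.02,0],"fingers":0}
    - {"offset":[0.6,0,-0.05],"rotation":[0.05,0.02,0],"fingers":0}
    - {"offset":[0.9,0,-0.05],"rotation":[0,0,0],"fingers":0}
    - {"offset":[0.9,0,-0.05],"rotation":[0,0,0],"fingers":0}
    - {"offset":[0.9,0,-0.05],"rotation":[0,0,0],"fingers":0}
    - {"offset":[0.9,0,-0.05],"rotation":[0,0,0],"fingers":0}
    - {"offset":[0.9,0,0],"rotation":[0,0,0],"fingers":0}
    - {"offset":[0.9,0,0],"rotation":[0,0,0],"fingers":0}
    - {"offset":[0.9,0,0],"rotation":[0,0,0],"fingers":0}
    - {"offset":[0.9,0,0],"rotation":[0,0,0],"fingers":0}
    - {"offset":[0.9,0,0],"rotation":[0,0,0],"fingers":0}
    - {"offset":[0.9,0,0],"rotation":[0,0,0],"fingers":0}

```text
clock: 12.52
tool_pos: [0.5398, 0.2238, 0.3138]
tool_rot: [-1.752, -2.603, 0.002]
contact_force: [-0.1, 0.9, -1.9]
gripper_width: 0.0144
```

>>> arm_command:
  steps:
    - {"offset":[0.9,0,0],"rotation":[0,0,0],"fingers":0}
    - {"offset":[0.9,0,0],"rotation":[0,0,0],"fingers":0}
    - {"offset":[0.9,0,0],"rotation":[0,0,0],"fingers":0}
    - {"offset":[0.9,0,0],"rotation":[0,0,0],"fingers":0}
    - {"offset":[0.9,0,0],"rotation":[0,0,0.2],"fingers":0}
    - {"offset":[0.7,0,0],"rotation":[0,0,0.3],"fingers":0}
    - {"offset":[0.5,0,0],"rotation":[0,0,0.3],"fingers":0}
    - {"offset":[0.2,0,0],"rotation":[0,0,0.3],"fingers":0}
    - {"offset":[0,0,0],"rotation":[0,0,0.1],"fingers":0}

```text
clock: 13.65
tool_pos: [0.492, 0.3436, 0.3139]
tool_rot: [-1.861, -2.526, 0.003]
contact_force: [0.0, -0.5, -0.9]
gripper_width: 0.0144
```

```bash
python3 -c "
from look import *
go((.494,.330,.315),17)
look(8,(.46,.31,.22),4)"
```

```text
t 13.65 pos [0.492  0.3436 0.3139] yaw 17.25 tilt 0.25 w 0.0144 F [ 0.  -0.5 -0.9]
offset units total [-0.68 -0.1  -0.06] rot units [-0.05 -0.03  0.06] j [0.54 0.28 1.26 0.   1.6  0.24]
side [272.6 222.7]
crop origin 237 172
top [168.8 191.2]
crop origin 133 141
```

View pics/g8.png

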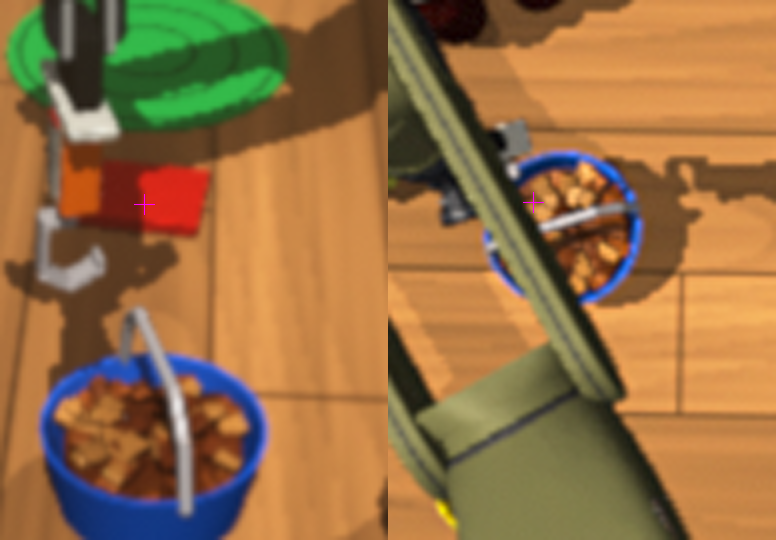

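Run:
```python
from ov import *
d=np.pi/180
s=np.load('side8.npy',allow_pickle=True).item();t=np.load('top8.npy',allow_pickle=True).item()
g=(.492,.3436,.3139+.023)
it=[(scale_lines(),g,17.25*d,(255,0,255)),(tub_lines(),(.452,.319,0),17.5*d,(0,255,0))]
a=draw(s,it,(230,165,75,140),4)
cv2.imwrite('pics/o8.png',np.hstack([a,draw(t,it,(125,140,110,140),4)]))
```

```text
(no output)
```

View pics/o8.png

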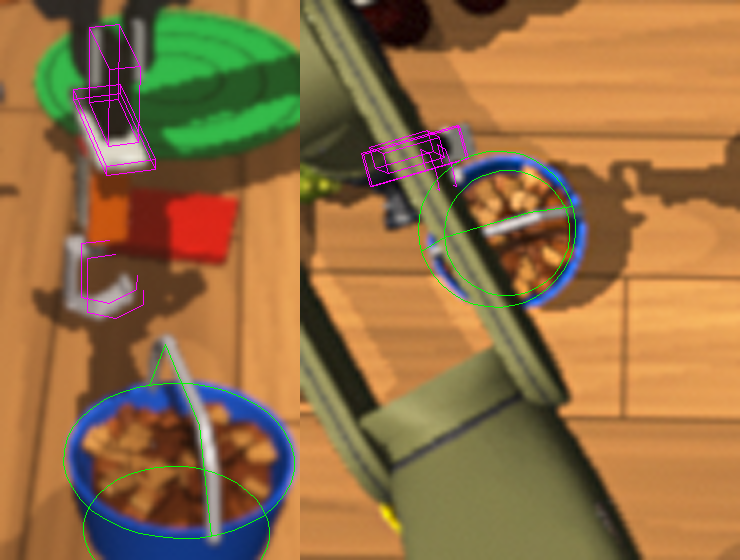

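```bash
python3 -c "
from look import *
go((.4855,.3294,.23),17.3)"
```

```text
t 13.75 pos [0.4921 0.343  0.3139] yaw 17.24 tilt 0.25 w 0.0144 F [-0.5  0.6 -1.1]
offset units total [-0.56 -0.5   4.19] rot units [-0.05 -0.03 -0.01] j [0.54 0.28 1.26 0.   1.6  0.24]
```

>>> arm_command:
  steps:
    - {"offset":[-0.2,-0.2,0.2],"rotation":[-0.03,-0.02,0],"fingers":0}
    - {"offset":[-0.2,-0.2,0.5],"rotation":[-0.03,-0.02,0],"fingers":0}
    - {"offset":[-0.15,-0.1,0.7],"rotation":[0,0,0],"fingers":0}
    - {"offset":[0,0,0.7],"rotation":[0,0,0],"fingers":0}
    - {"offset":[0,0,0.7],"rotation":[0,0,0],"fingers":0}
    - {"offset":[0,0,0.6],"rotation":[0,0,0],"fingers":0}
    - {"offset":[0,0,0.4],"rotation":[0,0,0],"fingers":0}
    - {"offset":[0,0,0.2],"rotation":[0,0,0],"fingers":0}
    - {"offset":[0,0,0],"rotation":[0,0,0],"fingers":0}

```text
clock: 14.88
tool_pos: [0.4851, 0.3268, 0.2267]
tool_rot: [1.865, 2.527, -0.004]
contact_force: [0.2, -0.4, -2.0]
gripper_width: 0.0144
```

```bash
cat > chk.py <<'E'
from ov import *
from go import *
import sys
def chk(k,tub=(.452,.319,0),st=0,bx=(235,185,80,115),bt=(125,140,80,115),f=4.8,hx=0):
    d=np.pi/180;S=status.state();M=R.from_rotvec(S['tool_rot']).as_matrix();yaw=np.arctan2(M[1,1],M[0,1])
    s=optics.snapshot('side');t=optics.snapshot('top');np.save(f'side{k}.npy',s,allow_pickle=True);np.save(f'top{k}.npy',t,allow_pickle=True)
    it=[(scale_lines(st),S['tool_pos']+[0,0,.023],yaw,(255,0,255)),(tub_lines(),tub,17.5*d,(0,255,0))]
    cv2.imwrite(f'pics/k{k}.png',np.hstack([draw(s,it,bx,f),draw(s,[],bx,f)]))
    cv2.imwrite(f'pics/kt{k}.png',draw(t,[],bt,f))
E
python3 -c "
from chk import *
go((.4855,.3294,.214),17.3)
chk(9)"
```

```text
t 14.88 pos [0.4851 0.3268 0.2267] yaw 17.14 tilt 0.17 w 0.0144 F [ 0.2 -0.4 -2. ]
offset units total [0.12 0.06 0.64] rot units [-0.03  0.03 -0.04] j [ 0.52  0.3   1.45 -0.    1.39  0.22]
```

View pics/k9.png

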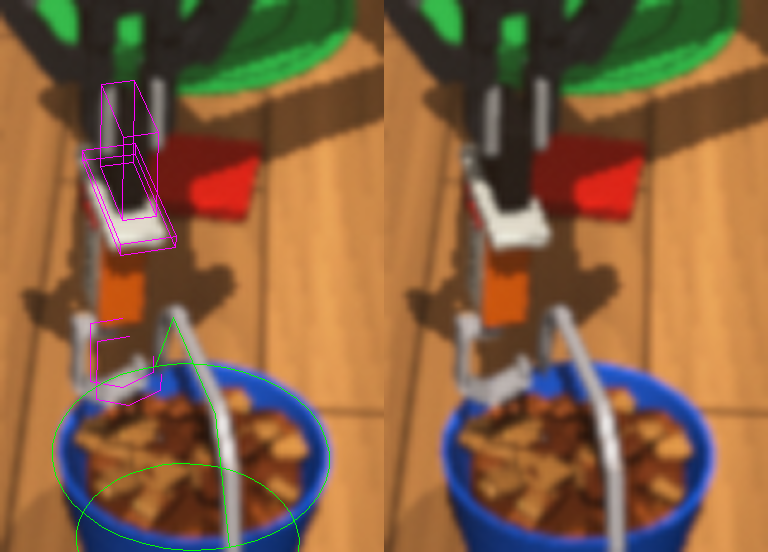

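View pics/kt9.png

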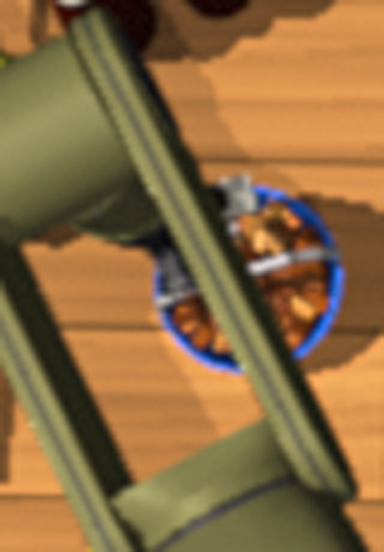

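>>> arm_command:
  steps:
    - {"offset":[0,-0.1,0.2],"rotation":[0,0,0],"fingers":0}
    - {"offset":[0,-0.2,0.2],"rotation":[0,0,0],"fingers":0}
    - {"offset":[0,-0.2,0.2],"rotation":[0,0,0],"fingers":0}
    - {"offset":[0,-0.1,0.05],"rotation":[0,0,0],"fingers":0}
    - {"offset":[0,0,0],"rotation":[0,0,0],"fingers":0}
    - {"offset":[0,0,0],"rotation":[0,0,0],"fingers":0}

```text
clock: 15.72
tool_pos: [0.4734, 0.3234, 0.2146]
tool_rot: [1.864, 2.526, 0.0]
contact_force: [-0.3, 0.1, -1.6]
gripper_width: 0.0146
```

```bash
python3 -c "
from chk import *
go((.45,.315,.214),17.3)
chk(10,(.45,.315,0),bx=(240,220,50,60),f=7.8)"
```

```text
t 15.72 pos [0.4734 0.3234 0.2146] yaw 17.15 tilt 0.1 w 0.0146 F [-0.3  0.1 -1.6]
offset units total [-0.06 -1.24  0.03] rot units [ 0.01  0.02 -0.04] j [ 0.53  0.3   1.49 -0.    1.35  0.23]
```

View pics/k10.png

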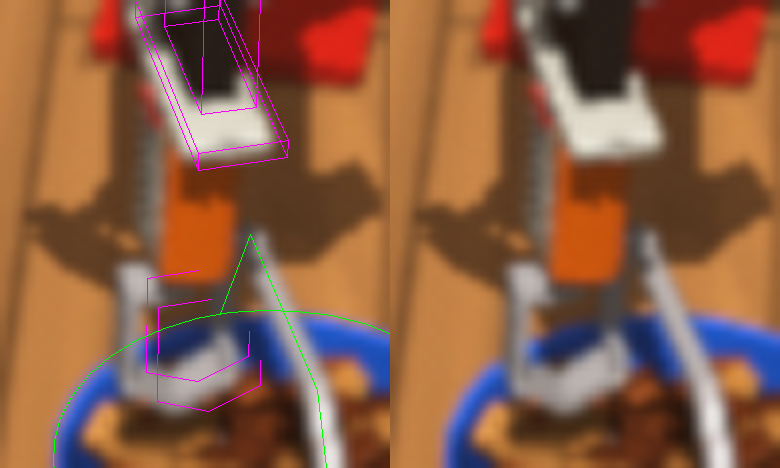

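>>> arm_command:
  steps:
    - {"offset":[0,-0.2,0],"rotation":[0,0,0],"fingers":0}
    - {"offset":[0,-0.3,0],"rotation":[0,0,0],"fingers":0}
    - {"offset":[0,-0.3,0],"rotation":[0,0,0],"fingers":0}
    - {"offset":[0,-0.3,0],"rotation":[0,0,0],"fingers":0}
    - {"offset":[0,-0.3,0],"rotation":[0,0,0],"fingers":0}
    - {"offset":[0,-0.2,0],"rotation":[0,0,0],"fingers":0}
    - {"offset":[0,-0.05,0],"rotation":[0,0,0],"fingers":0}
    - {"offset":[0,0,0],"rotation":[0,0,0],"fingers":0}

```text
clock: 16.82
tool_pos: [0.4394, 0.3129, 0.2149]
tool_rot: [1.864, 2.526, 0.001]
contact_force: [0.1, -0.4, -1.5]
gripper_width: 0.0147
```

```bash
python3 -c "
from chk import *
go((.45,.315,.214),17.3)
chk(11,(.448,.315,0),bx=(240,220,50,60),f=7.8)"
```

```text
t 16.82 pos [0.4394 0.3129 0.2149] yaw 17.15 tilt 0.1 w 0.0147 F [ 0.1 -0.4 -1.5]
offset units total [-0.06  0.54  0.05] rot units [ 0.02  0.02 -0.04] j [ 0.54  0.25  1.56 -0.    1.33  0.24]
```

View pics/k11.png

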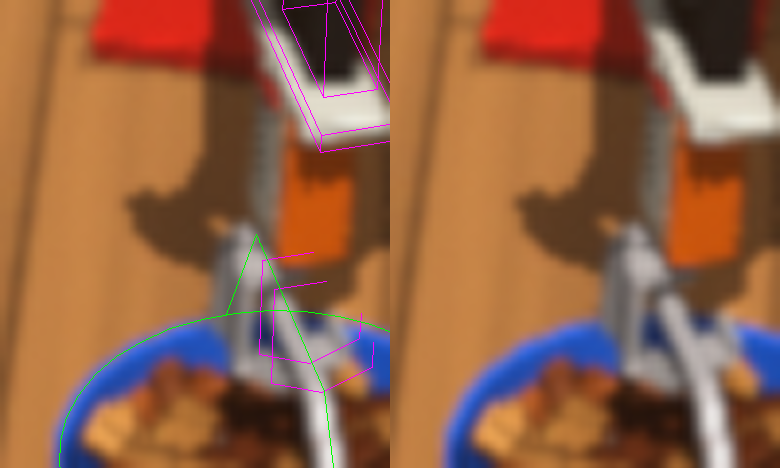

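No contact, and the bar lies inside the hook mouth with the tub unmoved (bar at about (285,320), shank at 240, tip at 350). Now I'll lift slowly.

>>> arm_command:
  steps:
    - {"offset":[0,0,-0.2],"rotation":[0,0,0],"fingers":0}
    - {"offset":[0,0,-0.25],"rotation":[0,0,0],"fingers":0}
    - {"offset":[0,0,-0.25],"rotation":[0,0,0],"fingers":0}
    - {"offset":[0,0,-0.25],"rotation":[0,0,0],"fingers":0}
    - {"offset":[0,0,-0.25],"rotation":[0,0,0],"fingers":0}
    - {"offset":[0,0,-0.25],"rotation":[0,0,0],"fingers":0}
    - {"offset":[0,0,-0.25],"rotation":[0,0,0],"fingers":0}
    - {"offset":[0,0,0],"rotation":[0,0,0],"fingers":0}

```text
clock: 17.92
tool_pos: [0.4393, 0.3127, 0.2503]
tool_rot: [1.865, 2.527, -0.002]
contact_force: [0.3, -0.3, -4.1]
gripper_width: 0.0146
```

```bash
python3 -c "
from chk import *
go((.45,.315,.214),17.3)
chk(12,(.448,.315,0),bx=(235,205,60,80),f=6.5)"
```

```text
t 17.93 pos [0.4393 0.3127 0.2503] yaw 17.13 tilt 0.1 w 0.0146 F [ 0.3 -0.3 -4.1]
offset units total [-0.04  0.55  1.81] rot units [-0.01  0.02 -0.04] j [ 0.54  0.22  1.5  -0.    1.42  0.24]
```

View pics/k12.png

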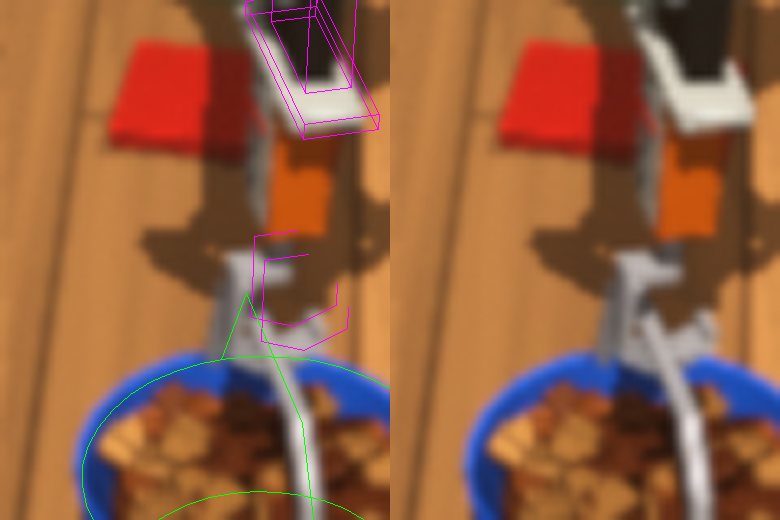

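>>> arm_command:
  steps:
    - {"offset":[0,0,-0.2],"rotation":[0,0,0],"fingers":0}
    - {"offset":[0,0,-0.2],"rotation":[0,0,0],"fingers":0}
    - {"offset":[0,0,-0.2],"rotation":[0,0,0],"fingers":0}
    - {"offset":[0,0,-0.2],"rotation":[0,0,0],"fingers":0}
    - {"offset":[0,0,-0.25],"rotation":[0,0,0],"fingers":0}
    - {"offset":[0,0,-0.25],"rotation":[0,0,0],"fingers":0}
    - {"offset":[0,0,-0.25],"rotation":[0,0,0],"fingers":0}
    - {"offset":[0,0,-0.25],"rotation":[0,0,0],"fingers":0}
    - {"offset":[0,0,-0.2],"rotation":[0,0,0],"fingers":0}
    - {"offset":[0,0,-0.2],"rotation":[0,0,0],"fingers":0}
    - {"offset":[0,0,-0.1],"rotation":[0,0,0],"fingers":0}
    - {"offset":[0,0,0],"rotation":[0,0,0],"fingers":0}

```text
clock: 19.52
tool_pos: [0.4388, 0.3126, 0.2987]
tool_rot: [1.866, 2.527, -0.005]
contact_force: [-0.3, 0.5, -4.6]
gripper_width: 0.0145
```

```bash
python3 -c "
from chk import *
go((.45,.315,.214),17.3)
chk(13,(.448,.315,.03),bx=(225,180,85,135),f=4.3)"
```

```text
t 19.52 pos [0.4388 0.3126 0.2987] yaw 17.13 tilt 0.17 w 0.0145 F [-0.3  0.5 -4.6]
offset units total [-0.04  0.58  4.24] rot units [-0.03  0.03 -0.04] j [ 0.54  0.2   1.42 -0.    1.53  0.24]
```

View pics/k13.png

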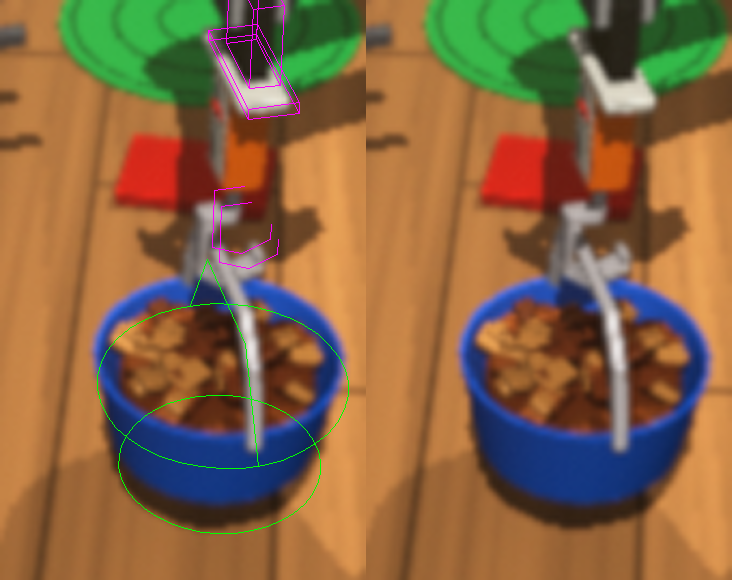

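The tub hangs level on the hook, about 4–5 cm up, with a net load of about 3 N (roughly 0.31 kg). I'll hold it still.

>>> arm_command:
  steps:
    - {"offset":[0,0,0.1],"rotation":[0,0,0],"fingers":0}
    - {"offset":[0,0,0.1],"rotation":[0,0,0],"fingers":0}
    - {"offset":[0,0,0],"rotation":[0,0,0],"fingers":0}
    - {"offset":[0,0,0],"rotation":[0,0,0],"fingers":0}
    - {"offset":[0,0,0],"rotation":[0,0,0],"fingers":0}
    - {"offset":[0,0,0],"rotation":[0,0,0],"fingers":0}
    - {"offset":[0,0,0],"rotation":[0,0,0],"fingers":0}
    - {"offset":[0,0,0],"rotation":[0,0,0],"fingers":0}
    - {"offset":[0,0,0],"rotation":[0,0,0],"fingers":0}
    - {"offset":[0,0,0],"rotation":[0,0,0],"fingers":0}
    - {"offset":[0,0,0],"rotation":[0,0,0],"fingers":0}
    - {"offset":[0,0,0],"rotation":[0,0,0],"fingers":0}

```text
clock: 21.12
tool_pos: [0.4384, 0.3123, 0.2937]
tool_rot: [-1.866, -2.527, 0.007]
contact_force: [0.1, -0.7, -5.7]
gripper_width: 0.0145
```

>>> arm_command:
  steps:
    - {"offset":[0,0,0],"rotation":[0,0,0],"fingers":0}
    - {"offset":[0,0,0],"rotation":[0,0,0],"fingers":0}
    - {"offset":[0,0,0],"rotation":[0,0,0],"fingers":0}
    - {"offset":[0,0,0],"rotation":[0,0,0],"fingers":0}
    - {"offset":[0,0,0],"rotation":[0,0,0],"fingers":0}
    - {"offset":[0,0,0],"rotation":[0,0,0],"fingers":0}
    - {"offset":[0,0,0],"rotation":[0,0,0],"fingers":0}
    - {"offset":[0,0,0],"rotation":[0,0,0],"fingers":0}
    - {"offset":[0,0,0],"rotation":[0,0,0],"fingers":0}
    - {"offset":[0,0,0],"rotation":[0,0,0],"fingers":0}

```text
clock: 22.38
tool_pos: [0.4384, 0.3123, 0.2937]
tool_rot: [-1.866, -2.527, 0.007]
contact_force: [0.4, -0.5, -4.1]
gripper_width: 0.0143
```

```bash
python3 -c "
from chk import *
go((.465,-.215,.30),17.3)
chk(14,(.448,.315,.045),bx=(225,180,85,135),f=4.3)"
```

```text
t 22.38 pos [0.4384 0.3123 0.2937] yaw 17.13 tilt 0.25 w 0.0143 F [ 0.4 -0.5 -4.1]
offset units total [-25.59  -6.5   -0.23] rot units [-0.05  0.03 -0.04] j [ 0.54  0.2   1.43 -0.    1.52  0.24]
```

View pics/k14.png

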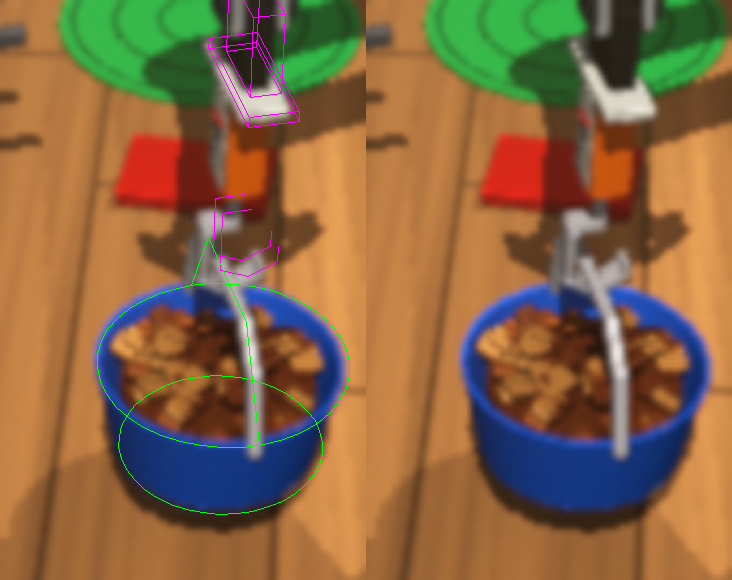

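>>> arm_command:
  steps:
    - {"offset":[-0.1,-0.026,0],"rotation":[0,0,0],"fingers":0}
    - {"offset":[-0.2,-0.052,0],"rotation":[0,0,0],"fingers":0}
    - {"offset":[-0.3,-0.078,0],"rotation":[0,0,0],"fingers":0}
    - {"offset":[-0.4,-0.104,0],"rotation":[0,0,0],"fingers":0}
    - {"offset":[-0.5,-0.13,0],"rotation":[0,0,0],"fingers":0}
    - {"offset":[-0.6,-0.156,0],"rotation":[0,0,0],"fingers":0}
    - {"offset":[-0.6,-0.156,0],"rotation":[0,0,0],"fingers":0}
    - {"offset":[-0.6,-0.156,0],"rotation":[0,0,0],"fingers":0}
    - {"offset":[-0.6,-0.156,0],"rotation":[0,0,0],"fingers":0}
    - {"offset":[-0.6,-0.156,0],"rotation":[0,0,0],"fingers":0}
    - {"offset":[-0.6,-0.156,0],"rotation":[0,0,0],"fingers":0}
    - {"offset":[-0.6,-0.156,0],"rotation":[0,0,0],"fingers":0}

```text
clock: 23.98
tool_pos: [0.4439, 0.1858, 0.2944]
tool_rot: [1.866, 2.527, -0.007]
contact_force: [0.6, 0.1, -5.6]
gripper_width: 0.0145
```

>>> arm_command:
  steps:
    - {"offset":[-0.6,-0.156,0],"rotation":[0,0,0],"fingers":0}
    - {"offset":[-0.6,-0.156,0],"rotation":[0,0,0],"fingers":0}
    - {"offset":[-0.6,-0.156,0],"rotation":[0,0,0],"fingers":0}
    - {"offset":[-0.6,-0.156,0],"rotation":[0,0,0],"fingers":0}
    - {"offset":[-0.6,-0.156,0],"rotation":[0,0,0],"fingers":0}
    - {"offset":[-0.6,-0.156,0],"rotation":[0,0,0],"fingers":0}
    - {"offset":[-0.6,-0.156,0],"rotation":[0,0,0],"fingers":0}
    - {"offset":[-0.6,-0.156,0],"rotation":[0,0,0],"fingers":0}
    - {"offset":[-0.6,-0.156,0],"rotation":[0,0,0],"fingers":0}
    - {"offset":[-0.6,-0.156,0],"rotation":[0,0,0],"fingers":0}
    - {"offset":[-0.6,-0.156,0],"rotation":[0,0,0],"fingers":0}
    - {"offset":[-0.6,-0.156,0],"rotation":[0,0,0],"fingers":0}

```text
clock: 25.48
tool_pos: [0.451, 0.0266, 0.2951]
tool_rot: [1.865, 2.526, -0.007]
contact_force: [-0.5, -0.8, -5.2]
gripper_width: 0.0146
```

```bash
python3 -c "
from chk import *
go((.4624,-.2177,.294),17.2)"
```

```text
t 25.48 pos [0.451  0.0266 0.2951] yaw 17.12 tilt 0.25 w 0.0146 F [-0.5 -0.8 -5.2]
offset units total [-11.84  -3.05   0.11] rot units [-0.04  0.05 -0.02] j [-0.03  0.07  1.58 -0.    1.49 -0.33]
```

>>> arm_command:
  steps:
    - {"offset":[-0.6,-0.155,0],"rotation":[0,0,0],"fingers":0}
    - {"offset":[-0.6,-0.155,0],"rotation":[0,0,0],"fingers":0}
    - {"offset":[-0.6,-0.155,0],"rotation":[0,0,0],"fingers":0}
    - {"offset":[-0.6,-0.155,0],"rotation":[0,0,0],"fingers":0}
    - {"offset":[-0.6,-0.155,0],"rotation":[0,0,0],"fingers":0}
    - {"offset":[-0.6,-0.155,0],"rotation":[0,0,0],"fingers":0}
    - {"offset":[-0.6,-0.155,0],"rotation":[0,0,0],"fingers":0}
    - {"offset":[-0.6,-0.155,0],"rotation":[0,0,0],"fingers":0}
    - {"offset":[-0.6,-0.155,0],"rotation":[0,0,0],"fingers":0}
    - {"offset":[-0.6,-0.155,0],"rotation":[0,0,0],"fingers":0}
    - {"offset":[-0.6,-0.155,0],"rotation":[0,0,0],"fingers":0}
    - {"offset":[-0.6,-0.155,0],"rotation":[0,0,0],"fingers":0}

```text
clock: 26.98
tool_pos: [0.4583, -0.1327, 0.2957]
tool_rot: [1.865, 2.526, -0.006]
contact_force: [0.7, 0.3, -4.5]
gripper_width: 0.0145
```

>>> arm_command:
  steps:
    - {"offset":[-0.6,-0.155,0],"rotation":[0,0,0],"fingers":0}
    - {"offset":[-0.5,-0.13,0],"rotation":[0,0,0],"fingers":0}
    - {"offset":[-0.5,-0.13,0],"rotation":[0,0,0],"fingers":0}
    - {"offset":[-0.4,-0.104,0],"rotation":[0,0,0],"fingers":0}
    - {"offset":[-0.4,-0.104,0],"rotation":[0,0,0],"fingers":0}
    - {"offset":[-0.3,-0.08,0],"rotation":[0,0,0],"fingers":0}
    - {"offset":[-0.2,-0.05,0],"rotation":[0,0,0],"fingers":0}
    - {"offset":[-0.1,-0.03,0],"rotation":[0,0,0],"fingers":0}
    - {"offset":[0,0,0],"rotation":[0,0,0],"fingers":0}

```text
clock: 28.1
tool_pos: [0.4612, -0.1995, 0.2957]
tool_rot: [1.867, 2.526, -0.006]
contact_force: [0.3, 0.3, -4.8]
gripper_width: 0.0146
```

```bash
python3 -c "
from chk import *
go((.4624,-.2177,.294),17.2)
chk(15,(.472,-.214,.045),bx=(225,100,95,130),f=4)"
```

```text
t 28.1 pos [ 0.4612 -0.1995  0.2957] yaw 17.08 tilt 0.22 w 0.0146 F [ 0.3  0.3 -4.8]
offset units total [-0.89 -0.21  0.09] rot units [-0.04  0.04 -0.03] j [-0.49  0.14  1.49 -0.    1.51 -0.79]
```

View pics/k15.png

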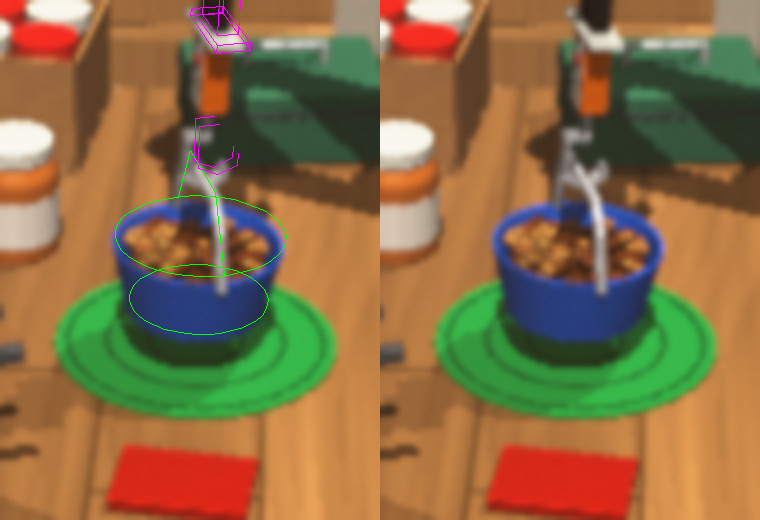

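>>> arm_command:
  steps:
    - {"offset":[-0.2,-0.05,0],"rotation":[0,0,0],"fingers":0}
    - {"offset":[-0.3,-0.07,0],"rotation":[0,0,0],"fingers":0}
    - {"offset":[-0.25,-0.05,0],"rotation":[0,0,0],"fingers":0}
    - {"offset":[-0.05,-0.02,0],"rotation":[0,0,0],"fingers":0}
    - {"offset":[0,0,0],"rotation":[0,0,0],"fingers":0}
    - {"offset":[0,0,0],"rotation":[0,0,0],"fingers":0}
    - {"offset":[0,0,0.15],"rotation":[0,0,0],"fingers":0}
    - {"offset":[0,0,0.25],"rotation":[0,0,0],"fingers":0}
    - {"offset":[0,0,0.25],"rotation":[0,0,0],"fingers":0}
    - {"offset":[0,0,0.25],"rotation":[0,0,0],"fingers":0}
    - {"offset":[0,0,0.25],"rotation":[0,0,0],"fingers":0}
    - {"offset":[0,0,0.1],"rotation":[0,0,0],"fingers":0}

```text
clock: 29.7
tool_pos: [0.462, -0.2161, 0.2686]
tool_rot: [-1.865, -2.527, 0.006]
contact_force: [-0.6, -0.5, -4.1]
gripper_width: 0.0143
```

```bash
python3 -c "
from chk import *
go((.4624,-.2177,.218),17.2)
chk(16,(.472,-.214,.02),bx=(225,100,95,130),f=4)"
```

```text
t 29.7 pos [ 0.462  -0.2161  0.2686] yaw 17.13 tilt 0.2 w 0.0143 F [-0.6 -0.5 -4.1]
offset units total [-0.08  0.    2.53] rot units [-0.04  0.02 -0.02] j [-0.52  0.17  1.53 -0.    1.45 -0.82]
```

View pics/k16.png

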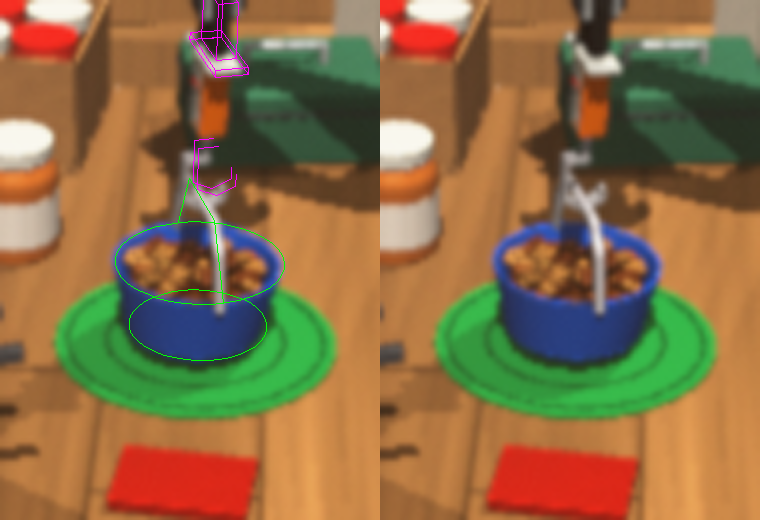

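View pics/kt16.png

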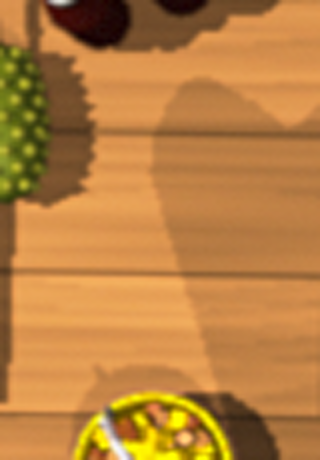

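>>> arm_command:
  steps:
    - {"offset":[0,0,0.1],"rotation":[0,0,0],"fingers":0}
    - {"offset":[0,0,0.15],"rotation":[0,0,0],"fingers":0}
    - {"offset":[0,0,0.15],"rotation":[0,0,0],"fingers":0}
    - {"offset":[0,0,0.15],"rotation":[0,0,0],"fingers":0}
    - {"offset":[0,0,0.15],"rotation":[0,0,0],"fingers":0}
    - {"offset":[0,0,0.15],"rotation":[0,0,0],"fingers":0}
    - {"offset":[0,0,0.2],"rotation":[0,0,0],"fingers":0}
    - {"offset":[0,0,0.25],"rotation":[0,0,0],"fingers":0}
    - {"offset":[0,0,0.25],"rotation":[0,0,0],"fingers":0}
    - {"offset":[0,0,0.25],"rotation":[0,0,0],"fingers":0}
    - {"offset":[0,0,0.2],"rotation":[0,0,0],"fingers":0}

```text
clock: 31.18
tool_pos: [0.4643, -0.2174, 0.2285]
tool_rot: [1.862, 2.523, -0.004]
contact_force: [0.6, -0.4, -1.2]
gripper_width: 0.0143
```

```bash
python3 -c "
from chk import *
go((.4624,-.2177,.218),17.2)"
```

```text
t 31.18 pos [ 0.4643 -0.2174  0.2285] yaw 17.14 tilt 0.37 w 0.0143 F [ 0.6 -0.4 -1.2]
offset units total [ 0.02 -0.09  0.53] rot units [ 0.02  0.09 -0.02] j [-0.52  0.2   1.59 -0.    1.35 -0.82]
```

>>> arm_command:
  steps:
    - {"offset":[0,0,0.2],"rotation":[0,0.04,0],"fingers":0}
    - {"offset":[0,0,0.2],"rotation":[0,0.04,0],"fingers":0}
    - {"offset":[0,0,0.1],"rotation":[0,0,0],"fingers":0}
    - {"offset":[0,0,0],"rotation":[0,0,0],"fingers":0}

```text
clock: 31.68
tool_pos: [0.464, -0.2175, 0.2175]
tool_rot: [1.866, 2.527, 0.001]
contact_force: [0.7, 0.2, -1.4]
gripper_width: 0.0149
```

```bash
python3 -c "
from chk import *
go((.4624,-.2177,.218),17.2)
chk(17,(.472,-.214,.004),bx=(240,120,60,75),f=6.5)"
```

```text
t 31.68 pos [ 0.464  -0.2175  0.2175] yaw 17.13 tilt 0.04 w 0.0149 F [ 0.7  0.2 -1.4]
offset units total [ 0.01 -0.08 -0.03] rot units [ 0.01 -0.   -0.02] j [-0.52  0.21  1.61  0.    1.32 -0.82]
```

View pics/k17.png

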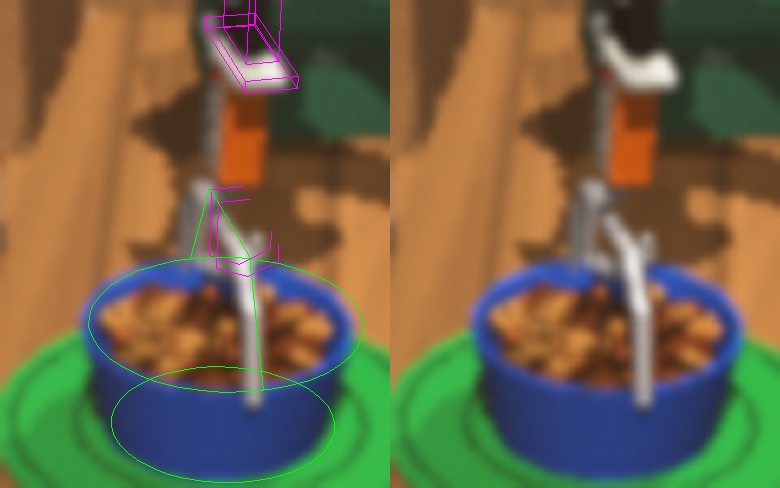

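>>> arm_command:
  steps:
    - {"offset":[0,0.05,0.1],"rotation":[0,0,0],"fingers":0}
    - {"offset":[0,0.2,0],"rotation":[0,0,0],"fingers":0}
    - {"offset":[0,0.2,0],"rotation":[0,0,0],"fingers":0}
    - {"offset":[0,0.2,0],"rotation":[0,0,0],"fingers":0}
    - {"offset":[0,0.2,0],"rotation":[0,0,0],"fingers":0}
    - {"offset":[0,0.1,0],"rotation":[0,0,0],"fingers":0}

```text
clock: 32.52
tool_pos: [0.4841, -0.2116, 0.2161]
tool_rot: [1.864, 2.526, 0.002]
contact_force: [0.7, -0.1, -0.6]
gripper_width: 0.0142
```

```bash
python3 -c "
from chk import *
go((.4624,-.2177,.218),17.2)
chk(18,(.472,-.214,.004),bx=(240,120,60,75),f=6.5)"
```

```text
t 32.52 pos [ 0.4841 -0.2116  0.2161] yaw 17.14 tilt 0.13 w 0.0142 F [ 0.7 -0.1 -0.6]
offset units total [ 0.03 -1.13 -0.1 ] rot units [ 0.03  0.01 -0.01] j [-0.49  0.23  1.58  0.    1.33 -0.79]
```

View pics/k18.png

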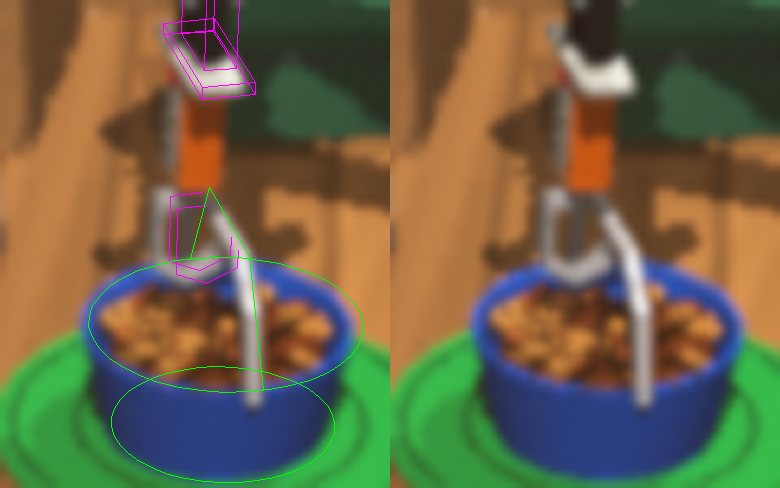

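The tub hasn't moved (near handle end still at (253,405)) and the tip is passing under the bar. I'll continue out, then go up.

>>> arm_command:
  steps:
    - {"offset":[0,0.2,0],"rotation":[0,0,0],"fingers":0}
    - {"offset":[0,0.25,0],"rotation":[0,0,0],"fingers":0}
    - {"offset":[0,0.25,0],"rotation":[0,0,0],"fingers":0}
    - {"offset":[0,0.25,0],"rotation":[0,0,0],"fingers":0}
    - {"offset":[0,0.25,0],"rotation":[0,0,0],"fingers":0}
    - {"offset":[0,0.1,0],"rotation":[0,0,0],"fingers":0}
    - {"offset":[0,0,-0.2],"rotation":[0,0,0],"fingers":0}
    - {"offset":[0,0,-0.2],"rotation":[0,0,0],"fingers":0}
    - {"offset":[0,0,-0.3],"rotation":[0,0,0],"fingers":0}

```text
clock: 33.75
tool_pos: [0.5101, -0.2033, 0.2305]
tool_rot: [1.865, 2.527, 0.001]
contact_force: [-0.3, -0.2, -1.4]
gripper_width: 0.0145
```

```bash
python3 -c "
from chk import *
go((.6215,.0267,.32),22)
chk(19,(.472,-.214,.004),bx=(240,110,60,85),f=6)"
```

```text
t 33.75 pos [ 0.5101 -0.2033  0.2305] yaw 17.14 tilt 0.05 w 0.0145 F [-0.3 -0.2 -1.4]
offset units total [ 9.35  8.71 -4.47] rot units [ 0.01  0.   -1.21] j [-0.46  0.25  1.52  0.    1.37 -0.76]
```

View pics/k19.png

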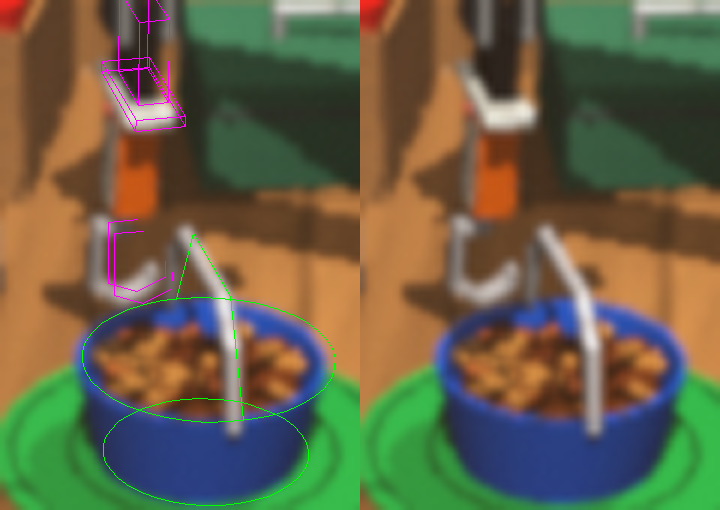

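>>> arm_command:
  steps:
    - {"offset":[0,0,-0.5],"rotation":[0,0,0],"fingers":0}
    - {"offset":[0,0,-0.8],"rotation":[0,0,0],"fingers":0}
    - {"offset":[0,0,-0.8],"rotation":[0,0,0],"fingers":0}
    - {"offset":[0,0,-0.8],"rotation":[0,0,0],"fingers":0}
    - {"offset":[0,0,-0.8],"rotation":[0,0,0],"fingers":0}
    - {"offset":[0.2,0.2,-0.4],"rotation":[0,0,-0.2],"fingers":0}
    - {"offset":[0.5,0.5,0],"rotation":[0,0,-0.2],"fingers":0}
    - {"offset":[0.8,0.75,0],"rotation":[0,0,-0.2],"fingers":0}
    - {"offset":[0.8,0.75,0],"rotation":[0,0,-0.2],"fingers":0}
    - {"offset":[0.8,0.75,0],"rotation":[0,0,-0.2],"fingers":0}
    - {"offset":[0.8,0.75,0],"rotation":[0,0,-0.2],"fingers":0}

```text
clock: 35.22
tool_pos: [0.5548, -0.0993, 0.3165]
tool_rot: [1.753, 2.607, 0.003]
contact_force: [-0.1, -0.5, -1.4]
gripper_width: 0.0147
```

```bash
python3 -c "
from chk import *
go((.6215,.0267,.32),22)"
```

```text
t 35.23 pos [ 0.5548 -0.0993  0.3165] yaw 22.16 tilt 0.1 w 0.0147 F [-0.1 -0.5 -1.4]
offset units total [ 4.58  5.47 -0.16] rot units [ 0.02 -0.01  0.04] j [-0.25  0.22  1.34  0.    1.58 -0.64]
```

>>> arm_command:
  steps:
    - {"offset":[0.7,0.8,0],"rotation":[0,0,0],"fingers":0}
    - {"offset":[0.7,0.8,0],"rotation":[0,0,0],"fingers":0}
    - {"offset":[0.7,0.8,0],"rotation":[0,0,0],"fingers":0}
    - {"offset":[0.6,0.8,0],"rotation":[0,0,0],"fingers":0}
    - {"offset":[0.5,0.7,-0.05],"rotation":[0,0,0],"fingers":0}
    - {"offset":[0.4,0.5,-0.05],"rotation":[0,0,0.04],"fingers":0}
    - {"offset":[0.2,0.2,0],"rotation":[0,0,0],"fingers":0}
    - {"offset":[0,0,0],"rotation":[0,0,0],"fingers":0}

```text
clock: 36.22
tool_pos: [0.6124, 0.0172, 0.3139]
tool_rot: [-1.742, -2.604, 0.001]
contact_force: [-0.2, -0.3, -1.4]
gripper_width: 0.0143
```

```bash
python3 -c "
from chk import *
go((.6215,.0267,.32),22)"
```

```text
t 36.23 pos [0.6124 0.0172 0.3139] yaw 22.44 tilt 0.48 w 0.0143 F [-0.2 -0.3 -1.4]
offset units total [ 0.26  0.6  -0.31] rot units [-0.07 -0.09  0.11] j [-0.04  0.3   1.23  0.    1.61 -0.43]
```

>>> arm_command:
  steps:
    - {"offset":[0.1,0.3,-0.1],"rotation":[0.2,-0.03,0.05],"fingers":0}
    - {"offset":[0.1,0.25,-0.1],"rotation":[0.2,-0.03,0.05],"fingers":0}
    - {"offset":[0.03,0.05,0],"rotation":[0.2,-0.03,0],"fingers":0}
    - {"offset":[0,0,0],"rotation":[0,0,0],"fingers":0}

```text
clock: 36.72
tool_pos: [0.6224, 0.0252, 0.3184]
tool_rot: [-1.743, -2.58, 0.065]
contact_force: [-0.6, -0.2, -1.9]
gripper_width: 0.0145
```

Run:
```python
from chk import *
go((.6215,.0267,.32),22)
S=status.state();s=optics.snapshot('side');np.save('side20.npy',s,allow_pickle=True)
d=np.pi/180
it=[(scale_lines(),S['tool_pos']+[0,0,.023],22.05*d,(255,0,255)),(scale_lines(),(.6219,.0267,.18),22.05*d,(0,255,255)),(fork_lines(),(.6219,.0267,.15),22.05*d,(255,255,0))]
b=(180,90,65,125)
cv2.imwrite('pics/k20.png',np.hstack([draw(s,it,b,4.6),draw(s,[],b,4.6)]))
```

```text
t 36.73 pos [0.6224 0.0252 0.3184] yaw 21.91 tilt 2.85 w 0.0145 F [-0.6 -0.2 -1.9]
offset units total [ 0.09 -0.02 -0.08] rot units [-0.71  0.02 -0.02] j [-0.01  0.34  1.16 -0.02  1.68 -0.4 ]
```

View pics/k20.png

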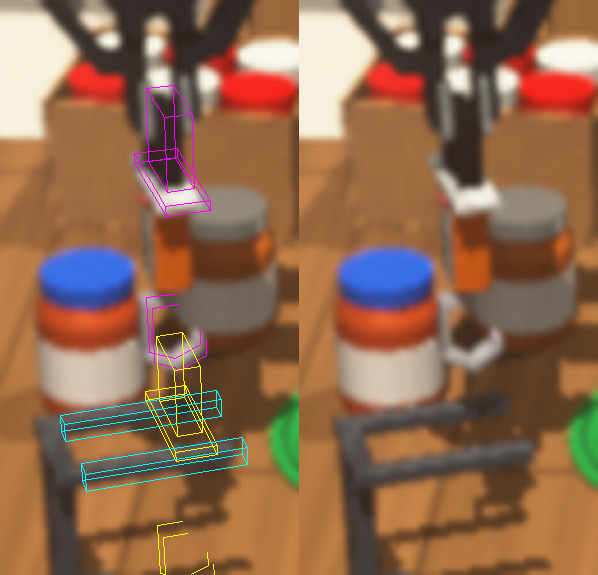

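```bash
python3 -c "
from chk import *
go((.6262,.0287,.170),22)"
```

```text
t 36.77 pos [0.6223 0.0251 0.3185] yaw 21.9 tilt 2.83 w 0.0142 F [ 0.8 -0.1 -1.7]
offset units total [0.1  0.61 7.4 ] rot units [-0.71  0.02 -0.02] j [-0.01  0.34  1.17 -0.02  1.68 -0.4 ]
```

>>> arm_command:
  steps:
    - {"offset":[0.05,0.2,0],"rotation":[0,0,0],"fingers":0}
    - {"offset":[0.05,0.1,0.2],"rotation":[0,0,0],"fingers":0}
    - {"offset":[0,0.03,0.5],"rotation":[0,0,0],"fingers":0}
    - {"offset":[0,0.03,0.6],"rotation":[0,0,0],"fingers":0}
    - {"offset":[0,0.03,0.6],"rotation":[0,0,0],"fingers":0}
    - {"offset":[0,0.03,0.6],"rotation":[0,0,0],"fingers":0}
    - {"offset":[0,0.03,0.3],"rotation":[0,0,0],"fingers":0}
    - {"offset":[0,0,0],"rotation":[0,0,0],"fingers":0}

```text
clock: 37.78
tool_pos: [0.626, 0.0291, 0.2565]
tool_rot: [-1.743, -2.577, 0.068]
contact_force: [-0.2, 0.2, -0.7]
gripper_width: 0.0147
```

```bash
cat > c2.py <<'E'
from chk import *
def c2(k):
    go((.6262,.0287,.165),22)
    S=status.state();s=optics.snapshot('side');t=optics.snapshot('top');np.save(f'side{k}.npy',s,allow_pickle=True)
    b=(180,120,65,90)
    cv2.imwrite(f'pics/k{k}.png',np.hstack([draw(s,[],b,6),draw(t,[],(222,95,60,90),6)]))
E
python3 -c "
from c2 import *
c2(21)"
```

```text
t 37.77 pos [0.626  0.0291 0.2565] yaw 21.87 tilt 3.02 w 0.0147 F [-0.2  0.2 -0.7]
offset units total [-0.02  0.24  4.57] rot units [-0.76 -0.   -0.03] j [-0.01  0.38  1.26 -0.02  1.55 -0.39]
```

View pics/k21.png

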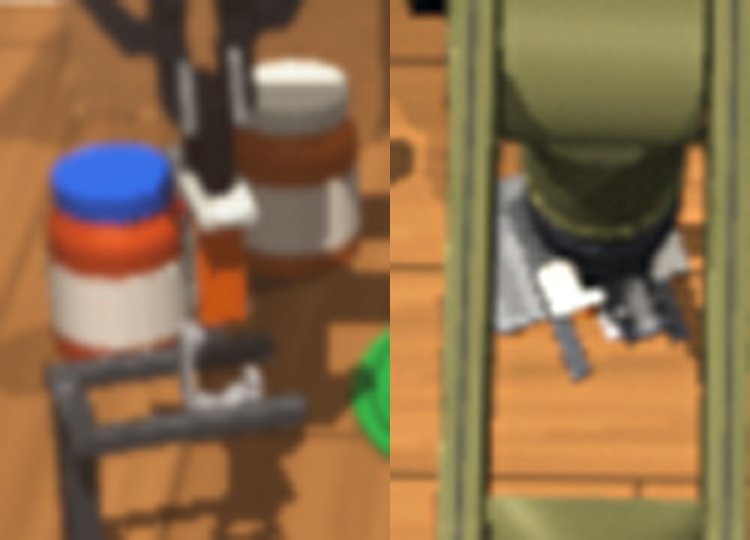

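>>> arm_command:
  steps:
    - {"offset":[0,0.03,0.3],"rotation":[0,0,0],"fingers":0}
    - {"offset":[0,0.03,0.5],"rotation":[0,0,0],"fingers":0}
    - {"offset":[0,0.03,0.6],"rotation":[0,0,0],"fingers":0}
    - {"offset":[0,0.03,0.6],"rotation":[0,0,0],"fingers":0}
    - {"offset":[0,0.03,0.6],"rotation":[0,0,0],"fingers":0}
    - {"offset":[0,0.03,0.6],"rotation":[0,0,0],"fingers":0}
    - {"offset":[0,0.03,0.5],"rotation":[0,0,0],"fingers":0}
    - {"offset":[0,0,0.2],"rotation":[0,0,0],"fingers":0}
    - {"offset":[0,0,0],"rotation":[0,0,0],"fingers":0}

```text
clock: 39.0
tool_pos: [0.627, 0.0291, 0.1737]
tool_rot: [-1.744, -2.579, 0.066]
contact_force: [-0.2, -0.6, -1.8]
gripper_width: 0.0143
```

```bash
python3 -c "
from c2 import *
c2(22)"
```

```text
t 39.0 pos [0.627  0.0291 0.1737] yaw 21.87 tilt 2.93 w 0.0143 F [-0.2 -0.6 -1.8]
offset units total [-0.   -0.02  0.44] rot units [-0.73  0.01 -0.03] j [-0.01  0.43  1.39 -0.02  1.37 -0.39]
```

View pics/k22.png

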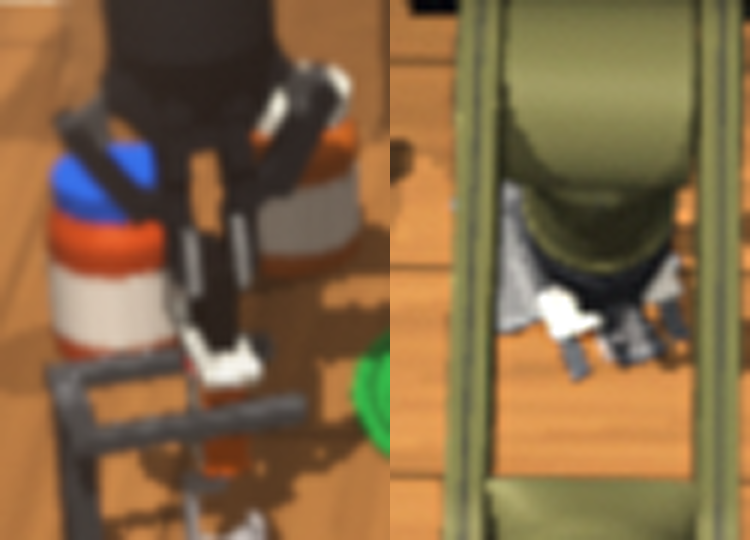

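>>> arm_command:
  steps:
    - {"offset":[0,0,0.2],"rotation":[0,0,0],"fingers":0}
    - {"offset":[0,0,0.2],"rotation":[0,0,0],"fingers":0}
    - {"offset":[0,0,0.2],"rotation":[0,0,0],"fingers":0}
    - {"offset":[0,0,0.05],"rotation":[0,0,0],"fingers":0}
    - {"offset":[0,0,0],"rotation":[0,0,0],"fingers":0}

```text
clock: 39.72
tool_pos: [0.6274, 0.0288, 0.1615]
tool_rot: [-1.745, -2.581, 0.064]
contact_force: [0.6, 0.5, -1.1]
gripper_width: 0.0142
```

```bash
python3 -c "
from c2 import *
c2(23)"
```

```text
t 39.73 pos [0.6274 0.0288 0.1615] yaw 21.87 tilt 2.76 w 0.0142 F [ 0.6  0.5 -1.1]
offset units total [ 0.02 -0.07 -0.17] rot units [-0.69  0.03 -0.03] j [-0.01  0.44  1.41 -0.02  1.34 -0.39]
```

View pics/k23.png

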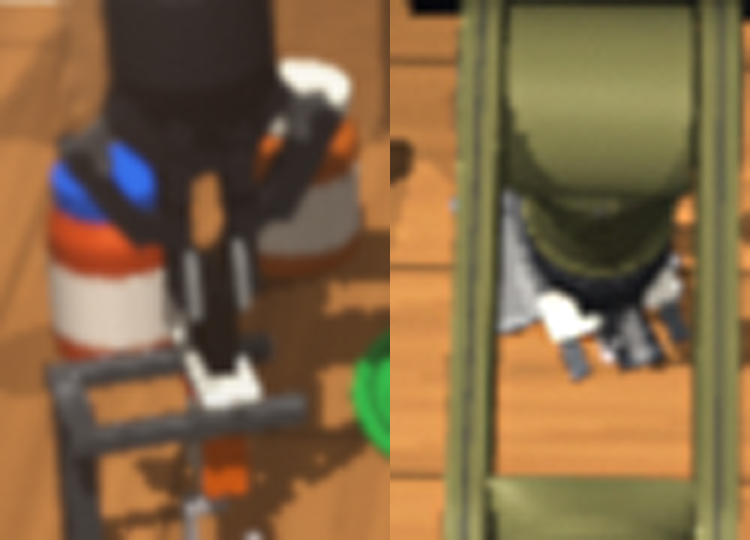

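>>> arm_command:
  steps:
    - {"offset":[0,0,0.1],"rotation":[0,0,0],"fingers":0}
    - {"offset":[0,0,0.1],"rotation":[0,0,0],"fingers":0}
    - {"offset":[0,0,0],"rotation":[0,0,0],"fingers":0}

```text
clock: 40.2
tool_pos: [0.6275, 0.0287, 0.1576]
tool_rot: [-1.745, -2.581, 0.063]
contact_force: [0.9, 0.1, -1.6]
gripper_width: 0.0142
```

```bash
python3 -c "
from c2 import *
go((.6262,.0287,.157),22)"
```

```text
t 40.2 pos [0.6275 0.0287 0.1576] yaw 21.87 tilt 2.73 w 0.0142 F [ 0.9  0.1 -1.6]
offset units total [ 0.02 -0.06  0.03] rot units [-0.68  0.03 -0.03] j [-0.01  0.44  1.41 -0.02  1.33 -0.39]
```

>>> arm_command:
  steps:
    - {"offset":[0,0,0.1],"rotation":[0,0,0],"fingers":0}
    - {"offset":[0,0,0],"rotation":[0,0,0],"fingers":0}

```text
clock: 40.45
tool_pos: [0.6279, 0.0288, 0.1571]
tool_rot: [-1.746, -2.583, 0.062]
contact_force: [0.4, -0.7, -1.9]
gripper_width: 0.0145
```

```bash
python3 -c "
from c2 import *
c2(24)"
```

```text
t 40.45 pos [0.6279 0.0288 0.1571] yaw 21.87 tilt 2.63 w 0.0145 F [ 0.4 -0.7 -1.9]
offset units total [ 0.03 -0.1  -0.39] rot units [-0.66  0.04 -0.03] j [-0.01  0.44  1.41 -0.02  1.33 -0.39]
```

View pics/k24.png

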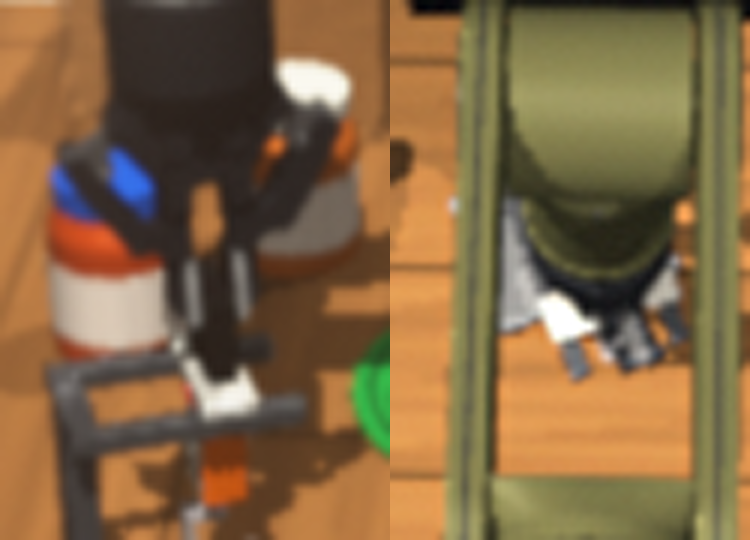

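>>> arm_command:
  steps:
    - {"offset":[0,0,0.12],"rotation":[0,0,0],"fingers":0}
    - {"offset":[0,0,0.1],"rotation":[0,0,0],"fingers":0}

```text
clock: 40.8
tool_pos: [0.6279, 0.0288, 0.1567]
tool_rot: [-1.747, -2.584, 0.06]
contact_force: [-3.5, -0.5, 9.1]
gripper_width: 0.0141
```

```bash
python3 -c "
from c2 import *
go((.6262,.0287,.157),22)"
```

```text
t 40.8 pos [0.6279 0.0288 0.1567] yaw 21.87 tilt 2.52 w 0.0141 F [-3.5 -0.5  9.1]
offset units total [ 0.03 -0.08 -0.01] rot units [-0.63  0.05 -0.03] j [-0.01  0.44  1.42 -0.02  1.33 -0.38]
```

>>> arm_command:
  steps:
    - {"offset":[0,0,-0.03],"rotation":[0,0,0],"fingers":0}
    - {"offset":[0,0,0],"rotation":[0,0,0],"fingers":0.25}
    - {"offset":[0,0,0],"rotation":[0,0,0],"fingers":0.4}
    - {"offset":[0,0,0],"rotation":[0,0,0],"fingers":0.6}
    - {"offset":[0,0,0],"rotation":[0,0,0],"fingers":0.6}
    - {"offset":[0,0,0],"rotation":[0,0,0],"fingers":0.6}

```text
clock: 41.55
tool_pos: [0.6283, 0.0287, 0.1569]
tool_rot: [-1.747, -2.584, 0.06]
contact_force: [0.7, 0.4, 1.1]
gripper_width: 0.051
```

```bash
python3 -c "
from c2 import *
c2(25)"
```

```text
t 41.55 pos [0.6283 0.0287 0.1569] yaw 21.87 tilt 2.51 w 0.051 F [0.7 0.4 1.1]
offset units total [ 0.04 -0.11 -0.4 ] rot units [-0.62  0.05 -0.03] j [-0.01  0.44  1.42 -0.02  1.33 -0.39]
```

View pics/k25.png

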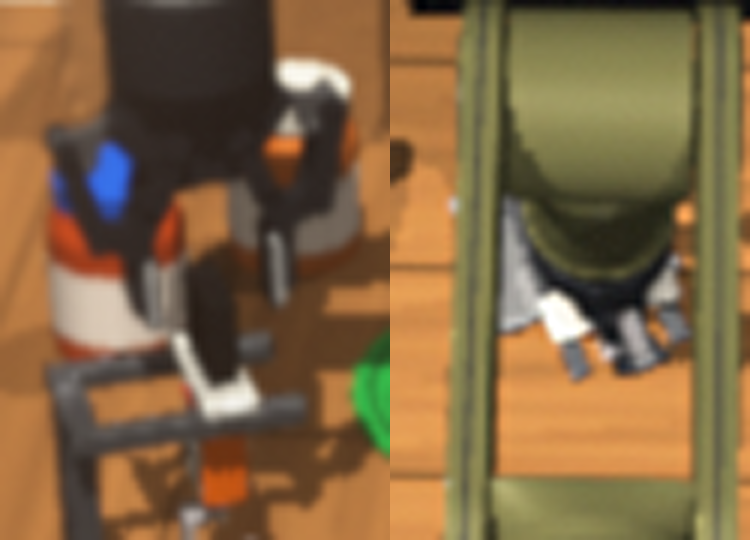

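Released: the plate rests across both prongs and the fingers are clear on each side. I'll go straight up.

>>> arm_command:
  steps:
    - {"offset":[0,0,-0.3],"rotation":[0,0,0],"fingers":0.6}
    - {"offset":[0,-0.02,-0.6],"rotation":[0,0,0],"fingers":0.6}
    - {"offset":[0,-0.02,-0.8],"rotation":[0,0,0],"fingers":0.7}
    - {"offset":[0,-0.02,-0.8],"rotation":[0,0,0],"fingers":0.8}
    - {"offset":[0,-0.02,-0.8],"rotation":[0,0,0],"fingers":0.8}
    - {"offset":[0,0,-0.8],"rotation":[0,0,0],"fingers":0.8}
    - {"offset":[0,-0.5,-0.8],"rotation":[0,0,0],"fingers":0.8}
    - {"offset":[0,-0.9,-0.5],"rotation":[0,0,0],"fingers":0.8}
    - {"offset":[0,-0.9,0],"rotation":[0,0,0],"fingers":0.8}
    - {"offset":[0,-0.9,0],"rotation":[0,0,0],"fingers":0.8}
    - {"offset":[0,-0.9,0],"rotation":[0,0,0],"fingers":0.8}
    - {"offset":[0,-0.5,0],"rotation":[0,0,0],"fingers":0.8}

```text
clock: 43.15
tool_pos: [0.5386, -0.0065, 0.2776]
tool_rot: [-1.748, -2.585, 0.06]
contact_force: [-0.5, -0.3, -1.3]
gripper_width: 0.0683
```

>>> arm_command:
  steps:
    - {"offset":[0,0,0],"rotation":[0,0,0],"fingers":0.8}
    - {"offset":[0,0,0],"rotation":[0,0,0],"fingers":0.8}
    - {"offset":[0,0,0],"rotation":[0,0,0],"fingers":0.8}
    - {"offset":[0,0,0],"rotation":[0,0,0],"fingers":0.8}

```text
clock: 43.65
tool_pos: [0.5391, -0.0065, 0.2772]
tool_rot: [-1.749, -2.584, 0.059]
contact_force: [0.3, -0.5, 0.9]
gripper_width: 0.0679
```

Run:
```python
from chk import *
go((.6262,.0287,.3),22)
s=optics.snapshot('side');t=optics.snapshot('top');d=np.pi/180
it=[(scale_lines(),(.63,.03,.18),22*d,(255,0,255)),(fork_lines(),(.629,.03,.15),22*d,(255,255,0))]
b=(170,140,70,100)
cv2.imwrite('pics/k26.png',np.hstack([draw(s,it,b,5.4),draw(s,[],b,5.4)]))
cv2.imwrite('pics/s26.png',cv2.resize(s['pixels'],(768,576)));cv2.imwrite('pics/t26.png',cv2.resize(t['pixels'],(768,576)))
```

```text
t 43.65 pos [ 0.5391 -0.0065  0.2772] yaw 21.83 tilt 2.46 w 0.0679 F [ 0.3 -0.5  0.9]
offset units total [ 0.01  4.65 -1.34] rot units [-0.61  0.06 -0.04] j [-0.07  0.23  1.43 -0.02  1.52 -0.45]
```

View pics/k26.png

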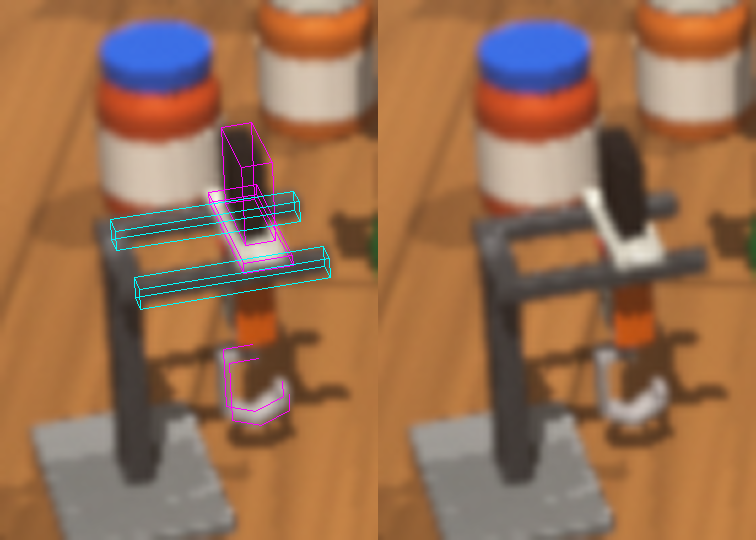

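View pics/s26.png

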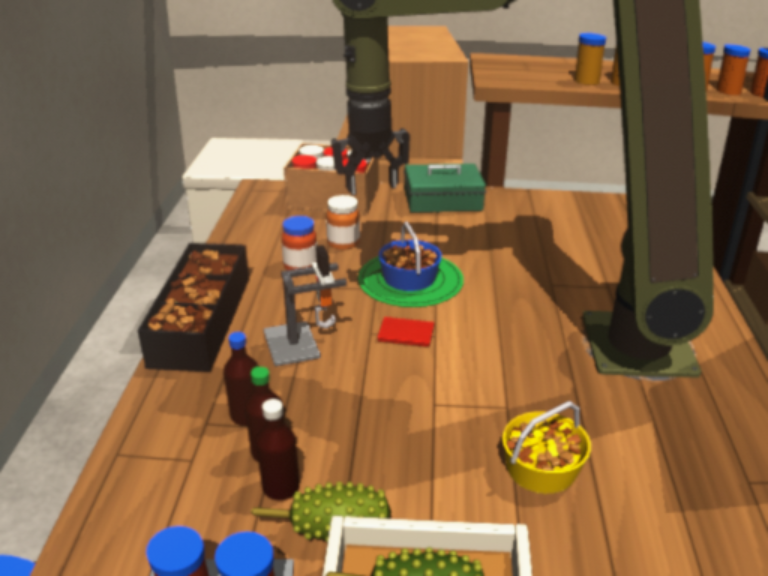

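View pics/t26.png

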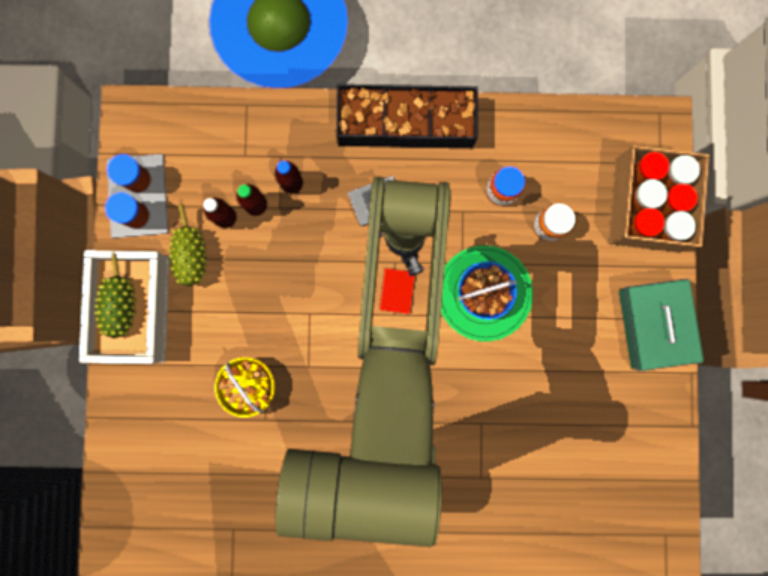

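In the final views the tub stands level in the middle of the mat, at (410,265) in the side picture and (487,291) in the top one. The scale hangs upright with its plate on both prongs (`k26` overlay), the gripper is clear, and the other goods look unmoved.

```bash
python3 -c "
from h import *
print(r.hand_in()); print(status.state()['clock'])"
```

```text
the job is handed in; nothing more can be done
None
the job is handed in; nothing more can be done
```

I weighed the blue tub and put everything back, then handed the job in at about 43.7 s of the 69 s allowed; the hand-in gives no verdict.

- **Weighing:** I hooked the tub's handle from the +x side and held it still for more than 2.5 s, about 4.5 cm up rather than the 3 cm asked. The wrist force showed a net load of about 3 N, roughly 0.31 kg. I did not read the scale's own pointer.
- **Placing and return:** I set the tub down on the mat, unhooked it without shifting it, and hung the scale back in its fork.
- **Last checks:** In the final pictures the tub stands upright, within about a centimetre of the mat's centre. The scale hangs upright with its plate on both prongs, a few millimetres from the fork's middle. The arm is clear of everything and the other goods look unmoved.

Two checks disagreed along the way:
- **Cameras:** The top camera read about 7–10 mm off in y against the side camera and the arm's own position, up to 19 mm at the notebook. I worked from the side view and relative offsets instead.
- **Scale tilt:** The scale sat about 3° tilted in the grip, so I levelled it by turning the wrist before lowering it into the fork.

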